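# Hang the slide carrier on the drip rail and close its dish

### The job

Lift the slide carrier out of the open staining dish, hook it over the rail of the drip stand near the empty end, and slide it gently along the rail, without unhooking it, until it is in line with the paper tape flag and hangs there freely and square to the rail. Then close the dish with its lid, fully seated. Do not bump the carrier already hanging or push the dish and the other things on the bench about.

Things in the scene. Friction and masses are not known exactly. Their poses are not given: they have to be found in the camera images.
- carrier: slide carrier to be hung, stands in the open dish: steel rack 84 (x) x 48 (y) x 32 mm high with 8 glass slides, 0.16 to 0.26 kg, its weight central. Origin: centre of its underside, z up. A wire bail (bar along x) spans the rack, top 58 mm above the origin. From it rises a hook 12 mm wide in y: see carrier_seat
- carrier_seat (a point): where the rail's axis lies when seated in the carrier's hook: 105 mm above the carrier's origin, same axes. The hook's stem stands at x -13 to -9 mm, from the bail up; over this point is the crown, then a nose at x +9 to +13 mm comes down to 14 mm below this point. The rail enters level from the +x side through the 33 mm high gap between bail and nose tip; then the carrier is lowered
- carrier_grip (a point): point in the carrier's black plastic finger grip to take it by (tool centre), 140 mm above the carrier's origin, same axes. The grip is an upright bar 16 (x) x 13 (y) mm on top of the crown, from 116 to 152 mm above the origin
- hung_carrier: a like carrier (6 slides) that already hangs near the stand's +y end of the rail, same sizes and axes; origin at the centre of its underside; to be left alone
- drip_stand: fixed drip stand: white tray 132 (x) x 460 (y) x 14 mm, a steel wire frame at each end (y = -212 and +212 mm, 10 mm thick), between them the rail over x = 0 and a thin tie bar at x = +56 mm, 100 mm high. Origin under the centre of the tray, x away from the robot, y along the rail. The end at negative y is the empty one
- rail_mid (a point): middle of the rail, on its axis, 150 mm above the bench: round steel bar 12 mm thick, level, running along this point's y axis from -206 to +206 mm clear between the end frames; axes as the drip stand
- flag: paper tape flag, the mark: white, 20 mm wide, folded round the drip stand's tie bar, its 28 mm tail drooping away from the robot, not solid. Origin on the tie bar's axis in the middle of the flag's width, axes as the drip stand. The carrier is in line when carrier_seat has y = 0 in these axes. It lies 0 to 70 mm to +y of the rail's middle, at least 88 mm from the hung carrier's middle
- dish: open grey staining dish, 108 (x) x 72 (y) x 58 mm high, walls and floor 5 mm, inside 98 x 62 mm, about 0.7 kg, loose on the bench; origin at the centre of its underside. At the start the carrier stands in it, its axes within 3 degrees of the dish's
- dish_rim (a point): centre of the dish's mouth, 58 mm above its origin
- lid: loose grey lid of the open dish, lying right way up on the bench, 0.1 to 0.17 kg: plate 112 (x) x 76 (y) x 5 mm, under it a plug 92 x 56 x 6 mm that drops into the dish's mouth with 3 mm to spare all round. Origin: centre of the plug's underside; seated, it is 52 mm above the dish's origin, x axes parallel (either way round fits)
- lid_handle (a point): point in the lid's bar handle to take it by (tool centre), 34 mm above the lid's origin, same axes. The handle is 50 (x) x 12 (y) mm, from 11 to 41 mm above the origin, standing on the plate
- closed_dish: bystander: a like grey dish with its lid on, 112 x 78 mm, 93 mm high with the handle; origin at the centre of its underside
- jar: bystander: brown jar with black lid, 60 mm across, 105 mm high; origin at the centre of its underside
- vial0: bystander: upright plugged vial 26 mm across, 96 mm high, left of centre near the robot; origin at the centre of its underside
- vial1: bystander: vial like vial0, right of centre near the robot
- vial2: bystander: vial like vial0, on the right
- pot: bystander: yellow pot with pencils and brushes, 72 mm across, 160 mm high in all, right of the drip stand; origin at the centre of its underside
Mind the look-alikes: they are no part of the job. What is shaped like the dish but red is not meant.

How it is judged:
By the outcome, as a careful person would: the job done as asked, in the order asked, and still so for the second after the job is handed in, with the robot touching nothing.
It also fails if it takes over 72 s, if anything falls off the work surface, if the arm or the gripper's body presses on something with over 40 N, if the wrist force passes 120 N, or if a joint passes its speed limit or range.

### The arm

A 6-joint arm with a two-finger parallel gripper is mounted at the origin on the work surface. World frame = base frame: x ahead of the robot, y to its left, z up, the work surface at z = 0. Lengths are in m, angles in rad, forces in N, time in s.
With the tool pointing down it reaches from about 0.35 to 0.975 m from the base axis. Payload 7.1 kg.
Tool frame: the origin (TCP) lies between the finger pads, 19 mm behind the fingertips; this is the grasp point; z points along the fingers, y is the line along which they close (so a half turn about z gives the same grasp; the last joint's range is limited). The gripper opens to 88 mm and grips with 3 to 60 N. Pads are 20 mm wide; open, the fingers measure 115 mm over their backs; the gripper's body (75 mm by 178 mm) begins 61 mm behind the grasp point.
Start: joints at [-1.16, 0.423, 1.63, -0, 1.089, -0.019], TCP at [0.26, -0.568, 0.241] pointing down, gripper open.
Joint ranges: [-3, 3], [-0.9, 2.11], [0.09, 2.58], [-1.31, 4.45], [0.11, 2.69], [-2.54, 2.54]. Speed limits (rad/s): [2.39, 2.39, 3.01, 3.14, 3.14, 3.14].

### API

Orientations are given as a unit quaternion [w, x, y, z].
In Python, from station import bot gives the robot as it stands.
- The arm moves only by the shell command python3 -m inch 'ROWS' [FORCE]. ROWS is JSON, a list of rows, each a list of 3 entries, a list of its own where there are three numbers: the shift along the tool's x, y, z each as a share of 20 cm, from -1 to 1, then the turn, a rotation vector about the tool's x, y, z each as a share of 360 degrees, from -1 to 1, then the opening, from -1 (shut) to 1 (fully open). A call has exactly 8 rows; each row is the pose to reach, as a shift and turn from the pose commanded when the call began, along the tool's axes at that moment, turning the shorter way round; what a row does not reach only later rows make up. A row lasts 1/12 s, in which the tool goes at most 41.7 mm and 7.16 degrees, less where a joint would pass 70% of its speed; a pose out of reach is approached as far as the arm can. A call with a number of a shift or a turn outside -1 to 1 is refused whole. A call with a gripper value outside its range is refused whole. The fingers move at their own pace and stop on an object; FORCE is the grip in N (left out, the last holds). Time passes only in rows, so rows that repeat a pose let the fingers close, or fill a call up. It gives the time, the measured TCP pose, the force, the opening and the grip force at its end, in the units of the state.
- bot.read_state(): the state, without advancing time (a new reading comes with each control period).
- bot.read_camera(name): name is "scene" or "top" or "wrist"; returns the picture (400x640x3 uint8, blue, green, red); there is no depth.
- bot.camera_model(name): a dict with "vfov" (degrees; the focal length in pixels is half the picture's height over the tangent of half this angle, whatever the lens; pixels are square), "cx", "cy" (the principal point, pixels), "D" ([k1, k2, p1, p2, k3] as OpenCV has them; the pictures are not rectified), "origin" and "rotation" of the camera in the world. Camera axes: x right, y down, z forward; pixel columns grow to the right and rows downward; lengths in m; the calibration is good to about 2 mm. A picture is of the moment at which its call begins: read the wrist's pose just before it. camera_model takes no time and is no camera call; for the wrist camera it gives the pose at the moment of the call.
- bot.job_done(): hands the job in; it is judged then, once.
Trained networks look in the newest picture that a camera, given by its name, has taken for a name from the list of things; names that differ only in an ending like _2 or _b are one class to them, and where a whole thing is asked for, a point or a joint stands for the part that bears it (a point fixed in the world has none). Each returns a list of dicts, best first, with "score" (0 to 1); they miss things now and then, are a little off and sometimes report something else, mostly with a low value. They report only what shows in the picture. A call takes as long as a camera call. They do not tell look-alikes from the thing itself.
- bot.recognise(camera, query): "rect" ([left, top, right, bottom] in pixels, round what is visible of it).
The state is a dict: "time": time; "joints": joint angles; "qvel": joint speeds; "joint_efforts": joint torques, N m; "position": TCP position; "tcp_rot": TCP orientation; "wrist_force": force on the tool from outside, world axes, zero at the start; "moment": the same for the moment, N m; "opening": finger opening in m; "grasp_force": force on a finger pad.
Only numpy, scipy, OpenCV 4.12 (cv2) and the standard library are available. Lean on these libraries where they do the work, as an engineer would, in place of code of your own. Each camera call takes 0.05 s, during which the arm holds its last target. There are 200 camera calls.

## Working session

There is one attempt and no reset: what is moved stays moved. The work goes in short steps, Python scripts to look and compute and a shell command to move; the robot and the scene stay as the last step left them, time stands still between calls to the robot, and variables do not carry over. Pictures are saved under pics/ and viewed, at most 10 in all, crops included, and the job is handed in when it is done.

```bash
mkdir -p pics; ls; python3 - <<'E'
from station import bot
import cv2
s=bot.read_state();print({k:s[k] for k in('time','position','tcp_rot','opening')})
for c in('scene','top'):
    cv2.imwrite(f'pics/{c}0.png',bot.read_camera(c));m=bot.camera_model(c);print(c,m)
    for q in('carrier','hung_carrier','drip_stand','flag','dish','lid','lid_handle','carrier_grip','closed_dish','jar','vial0','pot'):
        print(q,[(round(d['score'],2),[round(v) for v in d['rect']]) for d in bot.recognise(c,q)][:4])
print(bot.camera_model('wrist'))
E
```

```text
pics
{'time': 0.0, 'position': array([ 0.26024804, -0.56765782,  0.24060234]), 'tcp_rot': array([-7.62872061e-04,  9.77001091e-01,  2.13232894e-01, -1.35666269e-04]), 'opening': 0.0876154147027115}
scene {'vfov': 57.778740518386485, 'cx': 307.6643276523391, 'cy': 200.52515917443858, 'D': array([0.00756151, 0.        , 0.        , 0.        , 0.        ]), 'origin': array([1.13249216, 0.27987657, 0.72815381]), 'rotation': array([-0.19884027,  0.47759701,  0.79381431, -0.3197225 ])}
carrier [(0.66, [317, 154, 332, 199])]
hung_carrier [(0.71, [345, 203, 373, 264])]
drip_stand [(0.93, [203, 166, 392, 291])]
flag [(0.42, [295, 233, 304, 245])]
dish [(0.79, [175, 248, 240, 306]), (0.63, [305, 169, 343, 210]), (0.58, [304, 144, 315, 173])]
lid []
lid_handle [(0.74, [247, 160, 292, 192])]
carrier_grip [(0.62, [315, 152, 334, 195])]
closed_dish [(0.57, [366, 186, 396, 236])]
jar [(0.73, [428, 201, 461, 244])]
vial0 [(0.82, [366, 156, 376, 185]), (0.74, [306, 144, 316, 173]), (0.5, [213, 140, 223, 168]), (0.29, [172, 150, 204, 202])]
pot [(0.71, [171, 154, 204, 202])]
top {'vfov': 57.997896515
[... 430 characters left out ...]
4, 100, 388, 148]), (0.72, [313, 233, 347, 281])]
lid [(0.63, [374, 230, 412, 277])]
lid_handle [(0.72, [377, 231, 407, 271])]
carrier_grip [(0.21, [193, 252, 222, 273])]
closed_dish [(0.72, [324, 243, 338, 274])]
jar [(0.39, [244, 236, 291, 277])]
vial0 [(0.56, [444, 239, 463, 247]), (0.45, [356, 284, 372, 297]), (0.26, [236, 159, 417, 229])]
pot [(0.62, [434, 174, 467, 204]), (0.49, [311, 235, 348, 286])]
{'vfov': 65.19766341667778, 'cx': 322.59722656689974, 'cy': 199.90240277854585, 'D': array([-0.00293119,  0.        ,  0.        ,  0.        ,  0.        ]), 'origin': array([ 0.33704948, -0.53254537,  0.38449614]), 'rotation': array([ 0.13019873,  0.83156878, -0.5334596 , -0.0834417 ])}
```

```bash
python3 - <<'E'
import cv2
a=cv2.imread('pics/top0.png')[90:310,190:480];cv2.imwrite('pics/top0c.png',cv2.resize(a,None,fx=2.7,fy=2.7,interpolation=cv2.INTER_CUBIC))
a=cv2.imread('pics/scene0.png')[130:320,160:470];cv2.imwrite('pics/scene0c.png',cv2.resize(a,None,fx=2.5,fy=2.5,interpolation=cv2.INTER_CUBIC))
E
```

```text
(no output)
```

View pics/top0c.png

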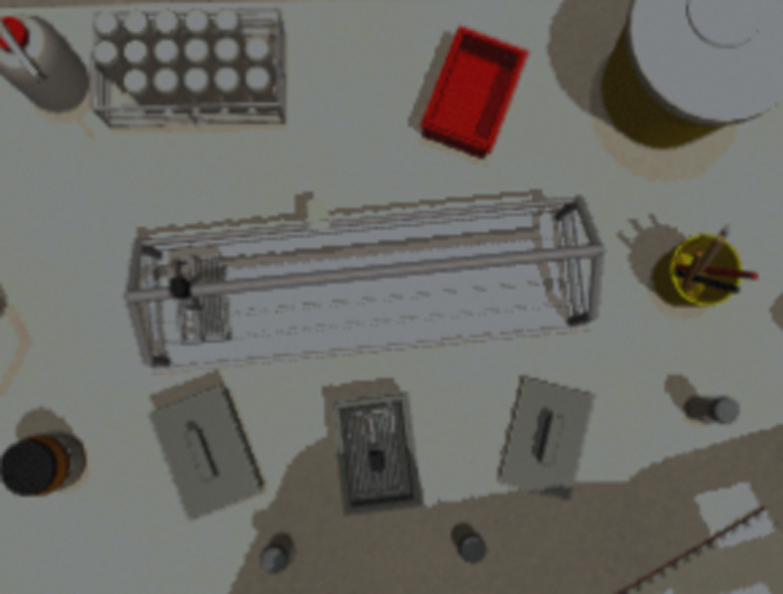

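View pics/scene0c.png

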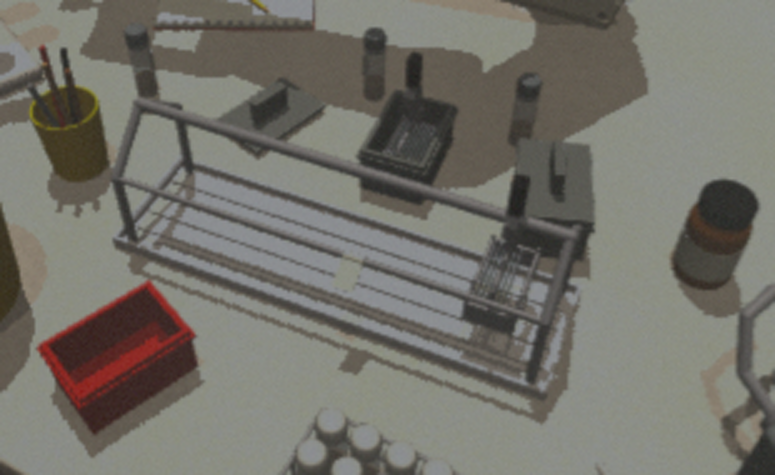

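```bash
cat > h.py <<'E'
import numpy as np,cv2
from scipy.spatial.transform import Rotation as R
from station import bot
def K(m,h=400):
    f=h/2/np.tan(np.radians(m['vfov'])/2);return np.array([[f,0,m['cx']],[0,f,m['cy']],[0,0,1.]])
def rot(m): return R.from_quat(np.roll(m['rotation'],-1)).as_matrix()
def pix(m,uv,z):
    p=cv2.undistortPoints(np.array(uv,float).reshape(-1,1,2),K(m),np.array(m['D'])).reshape(-1,2)
    d=np.c_[p,np.ones(len(p))]@rot(m).T;o=np.array(m['origin']);z=np.broadcast_to(z,len(p))
    return o+d*((z-o[2])/d[:,2])[:,None]
def proj(m,P):
    r=rot(m).T;P=np.array(P,float).reshape(-1,3)
    return cv2.projectPoints(P,cv2.Rodrigues(r)[0],-r@m['origin'],K(m),np.array(m['D']))[0].reshape(-1,2)
def tool():
    s=bot.read_state();return s,R.from_quat(np.roll(s['tcp_rot'],-1))
def go(target,yaw,cur=None):
    "shares for a shift to target (pointing down, tool x at yaw deg)"
    s,r=tool();d=r.inv().apply(np.array(target)-s['position'])/.2
    c,q=np.cos(np.radians(yaw)),np.sin(np.radians(yaw))
    g=R.from_matrix(np.array([[c,q,0],[q,-c,0],[0,0,-1]]))
    return np.round(d,4),np.round((r.inv()*g).as_rotvec()/(2*np.pi),4)
E
python3 - <<'E'
from h import *
np.set_printoptions(precision=4,suppress=True)
m=bot.camera_model('top')
c=lambda L:[(190+u/2.7,90+v/2.7) for u,v in L]
print('rail',pix(m,c([(135,297),(600,250)]),.15))
print('flag',pix(m,c([(318,210)]),.1))
print('grip',pix(m,c([(376,460)]),.157))
print('dish',pix(m,c([(337,405),(410,393),(421,500),(346,513)]),.058))
print('lid',pix(m,c([(523,377),(594,395),(570,490),(498,478)]),.011))
print('hung grip',pix(m,c([(180,288)]),.197))
for y in(0,180):print(go([.38,-.10,.30],y))
E
```

```text
rail [[ 0.6103  0.2     0.15  ]
 [ 0.646  -0.2204  0.15  ]]
flag [[0.6954 0.036  0.1   ]]
grip [[ 0.4624 -0.0143  0.157 ]]
dish [[ 0.5088  0.0215  0.058 ]
 [ 0.5193 -0.0504  0.058 ]
 [ 0.4148 -0.0591  0.058 ]
 [ 0.4034  0.0144  0.058 ]]
lid [[ 0.5331 -0.1702  0.011 ]
 [ 0.513  -0.2437  0.011 ]
 [ 0.416  -0.2157  0.011 ]
 [ 0.4299 -0.1416  0.011 ]]
hung grip [[0.6131 0.1505 0.197 ]]
(array([ 1.5188, -1.8787, -0.2932]), array([-0.    ,  0.    ,  0.0684]))
(array([ 1.5188, -1.8787, -0.2932]), array([-0.    , -0.    , -0.4316]))
```

```bash
python3 -m inch '[[[0.2,-0.24,-0.147],[0,0,0],1],[[0.4,-0.48,-0.147],[0,0,0],1],[[0.6,-0.7,-0.147],[0,0,0],1],[[0.76,-0.94,-0.147],[0,0,0],1],[[0.76,-0.94,-0.147],[0,0,0],1],[[0.76,-0.94,-0.147],[0,0,0],1],[[0.76,-0.94,-0.147],[0,0,0],1],[[0.76,-0.94,-0.147],[0,0,0],1]]'
python3 -m inch '[[[0.1,-0.12,-0.04],[0,0,0.01],1],[[0.25,-0.3,-0.08],[0,0,0.02],1],[[0.4,-0.5,-0.147],[0,0,0.04],1],[[0.6,-0.74,-0.147],[0,0,0.068],1],[[0.76,-0.94,-0.147],[0,0,0.068],1],[[0.76,-0.94,-0.147],[0,0,0.068],1],[[0.76,-0.94,-0.147],[0,0,0.068],1],[[0.76,-0.94,-0.147],[0,0,0.068],1]]'
python3 - <<'E'
from h import *
np.set_printoptions(precision=4,suppress=True)
s,r=tool();m=bot.camera_model('wrist');im=bot.read_camera('wrist')
print(s['time'],s['position'],r.as_matrix(),m['origin'],rot(m)[:,2])
cv2.imwrite('pics/w1.png',im)
for q in('carrier_grip','lid_handle','dish','lid','flag','drip_stand','carrier'):
    print(q,[(round(d['score'],2),[round(v) for v in d['rect']]) for d in bot.recognise('wrist',q)][:3])
E
```

```text
time: 1.97
position: [0.3208, -0.3326, 0.2713]
tcp_rot: [0.0, 0.977, 0.215, 0.0]
wrist_force: [-0.6, -0.3, 0.5]
opening: 0.0883
grasp_force: 0.0
time: 2.63
position: [0.3814, -0.098, 0.3006]
tcp_rot: [-0.0, 1.0, 0.003, 0.001]
wrist_force: [0.1, 0.5, -0.4]
opening: 0.0876
grasp_force: 0.0
2.6333 [ 0.3814 -0.098   0.3006] [[ 1.      0.0053  0.0013]
 [ 0.0053 -1.      0.0001]
 [ 0.0013 -0.0001 -1.    ]] [ 0.4655 -0.0972  0.4439] [-0.3042 -0.0019 -0.9526]
carrier_grip [(0.97, [221, 68, 284, 135])]
lid_handle [(0.91, [356, 47, 438, 142])]
dish [(0.91, [214, 45, 293, 152])]
lid [(0.72, [355, 44, 438, 144]), (0.51, [3, 83, 41, 132])]
flag []
drip_stand [(0.87, [10, 3, 436, 34])]
carrier [(0.74, [223, 64, 283, 136])]
```

View pics/w1.png

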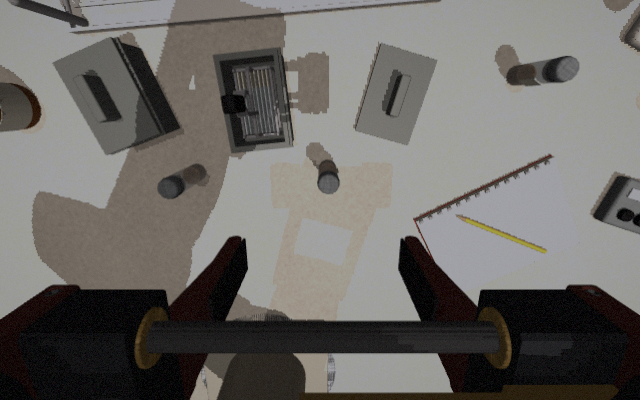

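The wrist view shows three grey shapes. The open dish with the carrier is at (253,100), the loose lid lying flat on the bench is at (397,93), and the lidded look-alike dish with visible side walls is at (115,95). The first two fit the description. I'll confirm with one enlarged crop.

```bash
python3 - <<'E'
import cv2
a=cv2.imread('pics/w1.png')[35:160,205:445];a=cv2.convertScaleAbs(a,alpha=1.5,beta=10);cv2.imwrite('pics/w1c.png',cv2.resize(a,None,fx=3.3,fy=3.3,interpolation=cv2.INTER_CUBIC))
E
```

```text
(no output)
```

View pics/w1c.png

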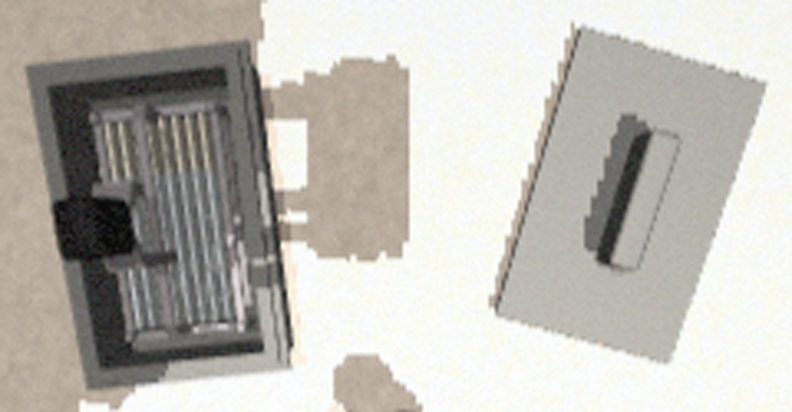

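```bash
python3 - <<'E'
from h import *
np.set_printoptions(precision=4,suppress=True)
m=bot.camera_model('wrist')
c=lambda L:[(205+(u+.5)/3.3-.5,35+(v+.5)/3.3-.5) for u,v in L]
def rect(n,L,z):
    P=pix(m,c(L),z)[:,:2];x=(P[0]+P[1]-P[2]-P[3])/2;y=(P[0]+P[3]-P[1]-P[2])/2
    print(n,P.mean(0),'len',np.linalg.norm(x),np.linalg.norm(y),'yaw',np.degrees(np.arctan2(x[1],x[0])),np.degrees(np.arctan2(-y[0],y[1])))
rect('dish',[(27,67),(248,42),(290,367),(88,389)],.058)
rect('lid',[(577,25),(766,83),(668,362),(494,309)],.011)
rect('handle',[(652,130),(681,136),(635,271),(608,264)],.041)
rect('rack',[(93,105),(225,105),(243,325),(130,335)],.037)
print('grip',pix(m,c([(55,200),(55,262),(101,230),(133,215),(133,262)]),[.157,.157,.157,.121,.121]))
t=bot.camera_model('top');print('top grip',pix(t,[(329.8,260)],.157))
E
```

```text
dish [ 0.461  -0.0201] len 0.11048759652922695 0.07619482320215194 yaw 5.787854965455365 6.029892156943837
lid [ 0.4696 -0.1941] len 0.10981727410256113 0.07639731398731532 yaw -15.044033193744623 -15.799817647423726
handle [ 0.4688 -0.1945] len 0.049016595683106234 0.010771303775689382 yaw -15.469544891941768 -12.203466317145562
rack [ 0.4618 -0.0192] len 0.08076181921669079 0.04605855537664638 yaw 3.712104117059099 2.398080715578391
grip [[ 0.4678 -0.0124  0.157 ]
 [ 0.452  -0.0108  0.157 ]
 [ 0.4602 -0.0238  0.157 ]
 [ 0.464  -0.0241  0.121 ]
 [ 0.4505 -0.0231  0.121 ]]
top grip [[ 0.4632 -0.0156  0.157 ]]
```

```bash
python3 - <<'E'
from h import *
print(go([.460,-.0175,.20],5),go([.460,-.0175,.145],5))
E
```

```text
(array([ 0.4003, -0.4157,  0.5004]), array([ 0.    ,  0.    , -0.0138])) (array([ 0.4004, -0.4157,  0.7754]), array([ 0.    ,  0.    , -0.0138]))
```

```bash
python3 -m inch '[[[0.1,-0.1,0.05],[0,0,0],1],[[0.2,-0.2,0.15],[0,0,-0.005],1],[[0.3,-0.3,0.25],[0,0,-0.01],1],[[0.36,-0.36,0.35],[0,0,-0.0138],0.5],[[0.39,-0.39,0.45],[0,0,-0.0138],0.2],[[0.4,-0.4,0.5],[0,0,-0.0138],0.2],[[0.4,-0.4,0.5],[0,0,-0.0138],0.2],[[0.4,-0.4,0.5],[0,0,-0.0138],0.2]]'
python3 - <<'E'
from h import *
np.set_printoptions(precision=4,suppress=True)
s,r=tool();m=bot.camera_model('wrist');im=bot.read_camera('wrist')
print(s['position'],r.as_matrix()[:,0],m['origin'])
cv2.imwrite('pics/w2.png',im)
print(bot.recognise('wrist','carrier_grip')[:1])
E
```

```text
time: 3.7
position: [0.4594, -0.02, 0.2]
tcp_rot: [-0.0, 0.999, 0.044, -0.001]
wrist_force: [1.0, -0.8, 0.8]
opening: 0.0578
grasp_force: 0.0
[ 0.4594 -0.02    0.2   ] [ 0.9961  0.0885 -0.0015] [ 0.5436 -0.0121  0.343 ]
[{'rect': [291.7, 141.7, 344.7, 238.2], 'score': 0.88}]
```

View pics/w2.png

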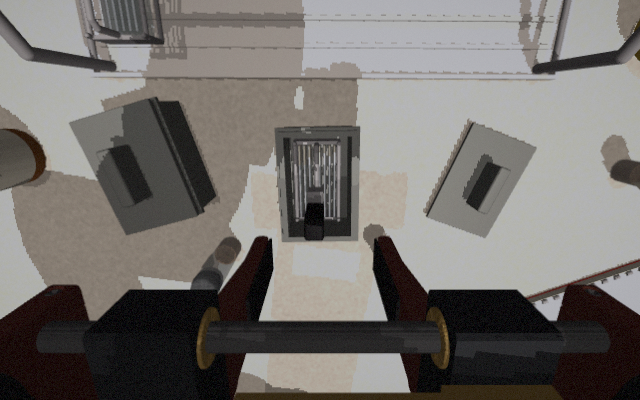

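```bash
python3 - <<'E'
from h import *
np.set_printoptions(precision=4,suppress=True)
m=bot.camera_model('wrist')
P=pix(m,[(276,128),(359,127),(358,240),(283,241)],.058);print(P,P.mean(0))
G=pix(m,[(304,240),(324.5,240),(304.5,203),(324,203)],[.157,.157,.121,.121]);print(G)
a=cv2.imread('pics/w2.png')[195:250,270:370].astype(int).sum(2)
for r in (10,20,25,30,35,40,44,46,48):print(195+r,''.join('%4d'%v for v in a[r,25:65:1]))
E
```

```text
[[ 0.5164  0.027   0.058 ]
 [ 0.5239 -0.0469  0.058 ]
 [ 0.4139 -0.0596  0.058 ]
 [ 0.4062  0.0152  0.058 ]] [ 0.4651 -0.0161  0.058 ]
[[ 0.4557 -0.008   0.157 ]
 [ 0.4569 -0.0213  0.157 ]
 [ 0.4692 -0.0054  0.121 ]
 [ 0.4705 -0.02    0.121 ]]
205  307 406 389 323 222 378 331 206 193 170 414 227  48  27  45  42  12  44   5  27  36  31   7   0  52  19  57  41  77 411 274 183 172 238 410 267 180 165 296 422
215  211 370 431 350 177 274 350 192 126 108  20  24  37  35   2   0   7  42  35   0  27   0  33  24  45   0  14  23  32 402 301 163 136 198 401 241 149 147 275 405
220  193 374 382 282 162 144 156 139 151  65  21  49  43   2   8  46  41  45  22   0  26  45  55  46   0  45   8  11  53 144 141 116 136 131 142 141 134 126 120 132
225   83  98 110 112 101  86 104  90  92  33  65  66 105  75  87  76  54  76  81  63  90  64  43  42  42  25  22  47  37 108 110 109 111 118  92  99  94 106  92  99
230  100  91  99 113 115  93 107 113  92  20  42  83  72  81  99  93  95  92  90  87  98 107 110  97 120 109  89  86  33  99  90 107 109  99 107  92 104 109 111 104
235  105  91 102 121 116  90  98  94  96  54  54  57  72  87  85  87  75 104  93 111 115  88 114 100 102 108 103  58  30 102 111  91 100  92 111 105  96 100 106 106
239  338 344 345 335 341 334 334 336 336 318 181  76  73  65  81  58  70  86  65  90  88  63  71  64  85 102  57  76 311 339 348 345 342 350 352 348 347 348 348 346
241  366 374 376 375 375 376 366 377 375 366 371 378 384 366 371 384 392 385 394 395 388 393 388 389 382 381 379 436 444 435 430 429 432 433 429 424 430 439 440 435
243  514 516 513 509 508 513 517 528 519 510 513 512 514 508 514 517 524 527 519 520 518 517 519 516 510 508 508 514 521 526 517 521 521 519 515 513 522 513 516 507
```

```bash
python3 - <<'E'
from h import *
np.set_printoptions(precision=4,suppress=True)
m=bot.camera_model('wrist')
print(proj(m,[(.4594,-.02,.2),(.4594,-.02,.157)]))
c,s=np.cos(np.radians(5)),np.sin(np.radians(5))
for ctr in [(.4625,-.0145),(.464,-.0147)]:
  L=[]
  for z in(.157,.121):
    for x,y in((8,6.5),(8,-6.5),(-8,6.5),(-8,-6.5)):
      x/=1e3;y/=1e3;L.append((ctr[0]+c*x-s*y,ctr[1]+s*x+c*y,z))
  print(proj(m,L).round(1).tolist())
print(go([.463,-.0145,.20],5),go([.463,-.0145,.145],5))
E
```

```text
[[322.8998 270.5152]
 [322.7985 236.3365]]
[[304.6, 219.8], [324.8, 219.8], [305.0, 242.5], [324.8, 242.5], [307.2, 202.3], [324.5, 202.3], [307.5, 222.1], [324.4, 222.2]]
[[305.1, 217.6], [325.4, 217.7], [305.5, 240.5], [325.3, 240.5], [307.6, 200.5], [324.9, 200.5], [307.9, 220.3], [324.9, 220.4]]
(array([ 0.0168, -0.0268,  0.0058]), array([ 0.    , -0.0002,  0.0002])) (array([ 0.0164, -0.0269,  0.2808]), array([ 0.    , -0.0002,  0.0002]))
```

```bash
python3 -m inch '[[[0.02,-0.027,0],[0,0,0],0.2],[[0.02,-0.027,0.05],[0,0,0],0.2],[[0.02,-0.027,0.1],[0,0,0],0.2],[[0.02,-0.027,0.16],[0,0,0],0.2],[[0.02,-0.027,0.22],[0,0,0],0.2],[[0.02,-0.027,0.26],[0,0,0],0.2],[[0.02,-0.027,0.278],[0,0,0],0.2],[[0.02,-0.027,0.278],[0,0,0],0.2]]' 25
python3 -m inch '[[[0,0,0],[0,0,0],0.0],[[0,0,0],[0,0,0],-0.2],[[0,0,0],[0,0,0],-0.4],[[0,0,0],[0,0,0],-0.6],[[0,0,0],[0,0,0],-0.7],[[0,0,0],[0,0,0],-1],[[0,0,0],[0,0,0],-1],[[0,0,0],[0,0,0],-1]]' 25
```

```text
time: 4.47
position: [0.4627, -0.0137, 0.1435]
tcp_rot: [-0.0, 0.999, 0.045, -0.001]
wrist_force: [-1.0, -0.1, -0.4]
opening: 0.0524
grasp_force: 0.0
time: 5.13
position: [0.4635, -0.0137, 0.1448]
tcp_rot: [0.0, 0.999, 0.045, 0.0]
wrist_force: [-0.2, -0.9, 2.4]
opening: 0.0127
grasp_force: 25.0
```

```bash
python3 -m inch '[[[0,0,-0.01],[0,0,0],-1],[[0,0,-0.04],[0,0,0],-1],[[0,0,-0.1],[0,0,0],-1],[[0,0,-0.18],[0,0,0],-1],[[0,0,-0.27],[0,0,0],-1],[[0,0,-0.36],[0,0,0],-1],[[0,0,-0.42],[0,0,0],-1],[[0,0,-0.45],[0,0,0],-1]]' 35
python3 -m inch '[[[0.03,0.04,-0.02],[0,0,0],-1],[[0.09,0.14,-0.04],[0,0,0],-1],[[0.18,0.27,-0.06],[0,0,0],-1],[[0.27,0.4,-0.08],[0,0,0],-1],[[0.36,0.53,-0.1],[0,0,0],-1],[[0.43,0.65,-0.1],[0,0,0],-1],[[0.49,0.74,-0.1],[0,0,0],-1],[[0.516,0.779,-0.1],[0,0,0],-1]]'
python3 -m inch '[[[0,0,0],[0,0,0],-1],[[0,0,0],[0,0,0],-1],[[0,0,0],[0,0,0],-1],[[0,0,0],[0,0,0],-1],[[0,0,0],[0,0,0],-1],[[0,0,0],[0,0,0],-1],[[0,0,0],[0,0,0],-1],[[0,0,0],[0,0,0],-1]]'
python3 - <<'E'
from h import *
np.set_printoptions(precision=4,suppress=True)
s,r=tool();m=bot.camera_model('wrist');im=bot.read_camera('wrist')
print(s['position'],r.as_matrix()[:,0],m['origin'],s['wrist_force'],s['moment'])
t=bot.read_camera('top');cv2.imwrite('pics/t3.png',t);cv2.imwrite('pics/s3.png',bot.read_camera('scene'))
cv2.imwrite('pics/w3.png',im)
E
```

```text
time: 5.8
position: [0.464, -0.0138, 0.2364]
tcp_rot: [0.0, 0.999, 0.045, 0.001]
wrist_force: [0.5, -0.7, -3.1]
opening: 0.0132
grasp_force: 35.0
time: 6.47
position: [0.5815, -0.1625, 0.2536]
tcp_rot: [0.0, 0.999, 0.044, -0.0]
wrist_force: [-0.8, -0.3, -1.7]
opening: 0.0128
grasp_force: 35.0
time: 7.13
position: [0.5801, -0.1594, 0.2548]
tcp_rot: [0.0, 0.999, 0.045, 0.0]
wrist_force: [0.1, -0.1, -2.7]
opening: 0.0129
grasp_force: 35.0
[ 0.5801 -0.1594  0.2548] [0.996  0.0896 0.0002] [ 0.6639 -0.1514  0.3979] [ 0.0786 -0.0592 -2.6994] [ 0.0042  0.0356 -0.0031]
```

View pics/w3.png

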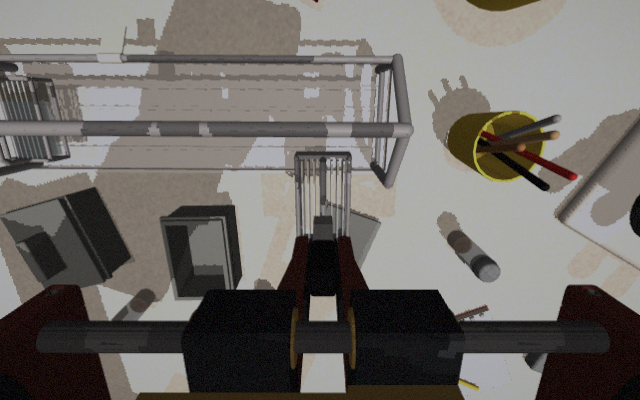

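```bash
python3 - <<'E'
from h import *
np.set_printoptions(precision=4,suppress=True)
m=bot.camera_model('wrist')
g=cv2.imread('pics/w3.png').astype(int).sum(2)
for c in(100,180,230,260,300,360,380):print(c,g[114:144,c].tolist())
print('row57',g[57,80:150].tolist());print('row60',g[60,80:150].tolist());print('row54',g[54,80:150].tolist())
print('col160 tie',g[45:75,170].tolist(),g[45:75,300].tolist())
E
```

```text
100 [517, 519, 517, 520, 517, 520, 426, 192, 216, 240, 254, 256, 252, 253, 261, 259, 253, 250, 231, 215, 195, 227, 435, 520, 519, 515, 517, 519, 526, 520]
180 [401, 405, 404, 401, 397, 404, 347, 236, 218, 223, 250, 260, 258, 275, 274, 276, 260, 250, 233, 230, 213, 191, 279, 376, 409, 399, 401, 400, 405, 404]
230 [410, 413, 412, 409, 416, 414, 376, 263, 192, 220, 253, 257, 265, 276, 278, 277, 240, 240, 248, 240, 214, 198, 247, 366, 410, 409, 411, 409, 410, 408]
260 [419, 411, 411, 414, 419, 412, 418, 309, 200, 230, 239, 252, 264, 280, 290, 294, 254, 240, 253, 234, 227, 212, 239, 456, 530, 529, 529, 528, 531, 529]
300 [420, 417, 417, 415, 411, 426, 418, 328, 214, 225, 230, 246, 255, 272, 291, 297, 293, 272, 259, 245, 213, 221, 191, 354, 415, 408, 413, 416, 422, 411]
360 [415, 407, 418, 414, 413, 409, 422, 374, 266, 206, 230, 248, 263, 276, 293, 293, 284, 274, 267, 246, 226, 218, 189, 245, 367, 411, 413, 420, 406, 413]
380 [400, 398, 381, 380, 383, 385, 386, 346, 241, 197, 228, 244, 254, 262, 288, 280, 284, 248, 238, 252, 239, 217, 206, 231, 326, 368, 375, 371, 366, 389]
row57 [411, 419
[... 668 characters left out ...]
 204, 196, 199, 205, 207, 192]
row54 [357, 362, 359, 366, 367, 355, 365, 360, 355, 352, 356, 345, 350, 343, 346, 341, 417, 483, 484, 491, 491, 482, 487, 487, 487, 486, 488, 483, 487, 487, 486, 488, 491, 488, 484, 488, 486, 486, 486, 448, 335, 242, 252, 299, 379, 401, 394, 398, 393, 388, 372, 377, 368, 376, 371, 371, 376, 360, 367, 373, 371, 360, 369, 374, 372, 375, 368, 367, 431, 441]
col160 tie [339, 338, 347, 345, 357, 355, 325, 269, 277, 254, 239, 255, 267, 245, 210, 201, 178, 187, 270, 310, 306, 303, 309, 307, 304, 303, 303, 304, 311, 315] [370, 464, 521, 524, 524, 517, 517, 515, 516, 515, 418, 247, 262, 283, 255, 207, 202, 161, 205, 290, 375, 414, 420, 419, 416, 418, 415, 417, 414, 365]
```

```bash
python3 - <<'E'
import cv2,numpy as np
a=cv2.imread('pics/w3.png');a=a[20:200,60:430];cv2.imwrite('pics/w3c.png',cv2.resize(a,None,fx=2.16,fy=2.16,interpolation=cv2.INTER_CUBIC))
E
```

```text
(no output)
```

View pics/w3c.png

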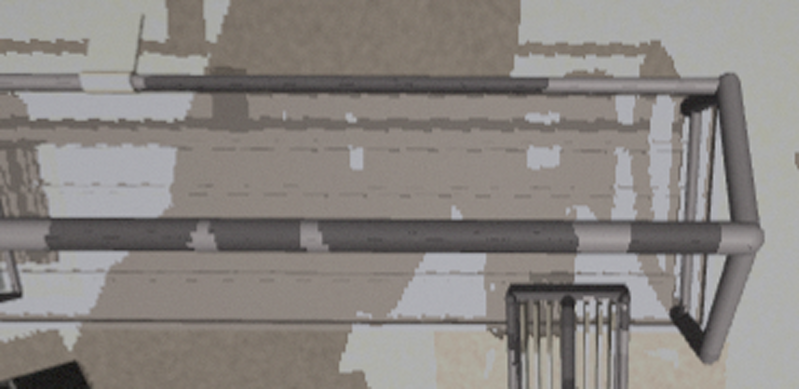

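```bash
python3 - <<'E'
from h import *
np.set_printoptions(precision=4,suppress=True)
m=bot.camera_model('wrist')
P=pix(m,[(100,128.0),(180,128.4),(230,128.7),(300,129.1),(360,129.6)],.15);print(P)
b=np.polyfit(P[:,1],P[:,0],1);yaw=-np.degrees(np.arctan(b[0]));print('x=a*y+b',b,'yaw',yaw)
F=pix(m,[(97.3,57),(119.5,57),(108.3,57)],.106);print('flag',F)
T=pix(m,[(170,57),(300,60)],.1);print('tie',T)
E_=pix(m,[(410,130)],.15)[0];print('end',E_)
# stand coordinates along rail
d=np.array([b[0],1]);d/=np.linalg.norm(d);n=np.array([d[1],-d[0]])
for nm,q in(('flag',F[2]),('end',E_),('tie',T[0]),('tie',T[1])):print(nm,'along',q[:2]@d,'perp',(q[:2]-[b[1],0])@n)
t=bot.camera_model('top')
a=cv2.imread('pics/top0.png').astype(int).sum(2)
print('flagtop',pix(t,[((305+312)/2,168.5)],.1))
for c in (300,330,350,370,390):
  print(c,a[178:205,c].tolist())
E
```

```text
[[ 0.6278  0.0184  0.15  ]
 [ 0.633  -0.0435  0.15  ]
 [ 0.6362 -0.0821  0.15  ]
 [ 0.6408 -0.1362  0.15  ]
 [ 0.6445 -0.1826  0.15  ]]
x=a*y+b [-0.0834  0.6294] yaw 4.769107972801434
flag [[0.6815 0.0434 0.106 ]
 [0.6832 0.0245 0.106 ]
 [0.6824 0.034  0.106 ]]
tie [[ 0.6875 -0.0159  0.1   ]
 [ 0.6952 -0.1291  0.1   ]]
end [ 0.6477 -0.2214  0.15  ]
flag along -0.022818668583613047 perp 0.05564412738335443
end along -0.2744527696498311 perp -9.130306522619341e-05
tie along -0.07300597681348527 perp 0.056604957920352604
tie along -0.18646202296217806 perp 0.054846787621378366
flagtop [[0.6935 0.0342 0.1   ]]
300 [375, 383, 385, 365, 248, 235, 276, 289, 305, 368, 384, 387, 362, 269, 284, 322, 298, 271, 324, 378, 384, 381, 383, 384, 383, 384, 384]
330 [371, 280, 243, 286, 294, 304, 365, 382, 385, 367, 267, 285, 325, 297, 273, 325, 381, 385, 384, 385, 384, 383, 386, 385, 383, 385, 385]
350 [242, 283, 290, 303, 365, 383, 384, 364, 268, 282, 322, 299, 272, 321, 380, 385, 385, 385, 386, 387, 383, 380, 384, 384, 387, 384, 385]
370 [286, 303, 363, 384, 384, 365, 263, 283, 321, 297, 274, 323, 376, 384, 384, 383, 386, 381, 381, 374, 383, 386, 387, 385, 385, 376, 353]
390 [301, 302, 304, 295, 235, 279, 319, 298, 257, 251, 279, 288, 295, 300, 314, 366, 366, 365, 380, 384, 387, 387, 384, 385, 376, 385, 380]
```

```bash
python3 - <<'E'
from h import *
np.set_printoptions(precision=4,suppress=True)
m=bot.camera_model('wrist');s,r=tool()
g=cv2.imread('pics/w3.png').astype(int).sum(2)
print(g[145:172,310].tolist(),g[145:172,335].tolist()); print(g[156,285:365].tolist())
P=pix(m,[(296,153),(350,153),(323,152)],.1468);print(P,[r.inv().apply(p-s['position']) for p in P])
for cx in(0,.003):print(proj(m,s['position']+r.apply([(.042+cx,-.024,.108),(.042+cx,.024,.108),(.042+cx,0,.14),(-.011+cx,0,.09),(-.042+cx,0,.108),(.013+cx,0,.049)])))
t=bot.camera_model('top');Q=pix(t,[(300,193.4),(330,190.4),(350,188.4),(370,186.4)],.15);print(Q[:,0]+.0834*Q[:,1])
E
```

```text
[416, 357, 311, 326, 317, 303, 209, 129, 134, 145, 221, 279, 297, 306, 368, 347, 316, 306, 315, 314, 312, 321, 310, 284, 237, 269, 314] [531, 426, 461, 525, 527, 480, 335, 157, 133, 137, 214, 285, 315, 360, 484, 497, 468, 464, 466, 461, 465, 395, 310, 266, 221, 335, 437]
[429, 419, 414, 417, 418, 409, 410, 413, 420, 246, 185, 155, 169, 230, 270, 278, 279, 278, 275, 285, 284, 285, 285, 283, 285, 279, 283, 271, 281, 285, 286, 277, 281, 284, 283, 284, 247, 224, 216, 254, 282, 275, 277, 278, 286, 281, 278, 285, 276, 285, 285, 289, 285, 285, 285, 279, 285, 280, 270, 268, 266, 249, 173, 155, 180, 180, 300, 522, 529, 526, 531, 525, 533, 529, 529, 527, 529, 528, 530, 427]
[[ 0.6214 -0.1341  0.1468]
 [ 0.6253 -0.1774  0.1468]
 [ 0.6241 -0.1557  0.1468]] [array([ 0.0434, -0.0217,  0.1079]), array([0.0434, 0.0217, 0.1079]), array([ 0.0442, -0.    ,  0.1079])]
[[293.2622 154.6973]
 [352.8267 154.7068]
 [322.9868 148.7538]
 [323.04   224.244 ]
 [322.9844 248.9608]
 [323.1662 213.9813]]
[[293.1562 150.9749]
 [352.9375 150.9847]
 [322.9887 145.4152]
 [323.0424 220.7618]
 [322.9864 245.8958]
 [323.1697 209.6604]]
[0.6284 0.6285 0.6285 0.6285]
```

```bash
python3 -m inch '[[[0,0,0.02],[0,0,0.001],-1],[[0,0,0.05],[0,0,0.001],-1],[[0,0,0.09],[0,0,0.001],-1],[[0,0,0.13],[0,0,0.001],-1],[[0,0,0.16],[0,0,0.001],-1],[[0,0,0.18],[0,0,0.001],-1],[[0,0,0.196],[0,0,0.001],-1],[[0,0,0.196],[0,0,0.001],-1]]'
python3 -m inch '[[[0.01,0,0],[0,0,0],-1],[[0.03,0,0],[0,0,0],-1],[[0.06,0,0],[0,0,0],-1],[[0.09,0,0],[0,0,0],-1],[[0.12,0,0],[0,0,0],-1],[[0.15,0,0],[0,0,0],-1],[[0.17,0,0],[0,0,0],-1],[[0.18,0,0],[0,0,0],-1]]'
python3 - <<'E'
from h import *
s,r=tool();p=s['position'];d=np.array([-.0831,.9965]);n=np.array([.9965,.0831])
print(p,r.as_matrix()[:2,0],'along',p[:2]@d,'perp',(p[:2]-[.629,0])@n,s['wrist_force'])
cv2.imwrite('pics/s4.png',bot.read_camera('scene')[140:300,190:400])
E
```

```text
time: 7.95
position: [0.5797, -0.1596, 0.2144]
tcp_rot: [-0.0, 0.999, 0.041, -0.001]
wrist_force: [-0.0, -0.4, -3.1]
opening: 0.0127
grasp_force: 35.0
time: 8.62
position: [0.6168, -0.1566, 0.2153]
tcp_rot: [0.0, 0.999, 0.042, 0.0]
wrist_force: [0.6, 0.2, -2.0]
opening: 0.0131
grasp_force: 35.0
[ 0.61679468 -0.1565867   0.21530774] [0.9965357  0.08316561] along -0.2072942812776007 perp -0.025174952074466062 [ 0.59727122  0.22008879 -2.01412658]
```

```bash
python3 -m inch '[[[0.01,0,0],[0,0,0],-1],[[0.03,0,0],[0,0,0],-1],[[0.05,0,0],[0,0,0],-1],[[0.07,0,0],[0,0,0],-1],[[0.09,0,0],[0,0,0],-1],[[0.11,0,0],[0,0,0],-1],[[0.122,0,0],[0,0,0],-1],[[0.122,0,0],[0,0,0],-1]]'
python3 - <<'E'
from h import *
s,r=tool();p=s['position'];d=np.array([-.0831,.9965]);n=np.array([.9965,.0831])
print(p,'along',p[:2]@d,'perp',(p[:2]-[.629,0])@n,s['wrist_force'],s['moment'])
a=bot.read_camera('scene')[140:300,190:400];b=bot.read_camera('wrist')[90:290,220:430]
cv2.imwrite('pics/c5.png',np.hstack([cv2.resize(a,(400,400*160//210),interpolation=3),cv2.resize(b,(400,304),interpolation=3)]))
E
```

```text
time: 9.33
position: [0.6409, -0.1546, 0.2154]
tcp_rot: [0.0, 0.999, 0.042, 0.0]
wrist_force: [0.1, 0.3, -3.0]
opening: 0.013
grasp_force: 35.0
[ 0.64087657 -0.15464515  0.21536286] along -0.20736073358721852 perp -0.0010160108744872009 [ 0.14988284  0.34793317 -2.97789845] [ 0.00887088 -0.00169401  0.02631691]
```

View pics/c5.png

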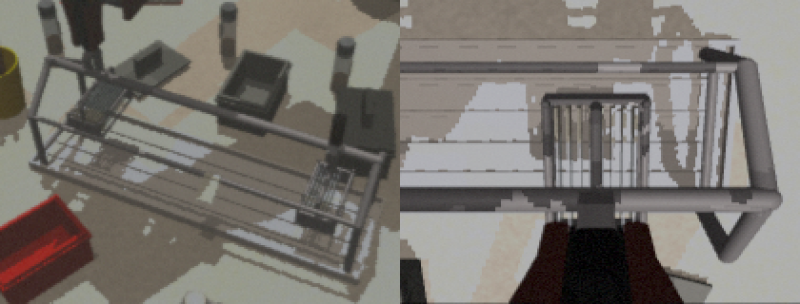

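```bash
python3 -m inch '[[[0,0,0.01],[0,0,0],-1],[[0,0,0.03],[0,0,0],-1],[[0,0,0.05],[0,0,0],-1],[[0,0,0.07],[0,0,0],-1],[[0,0,0.09],[0,0,0],-1],[[0,0,0.11],[0,0,0],-1],[[0,0,0.125],[0,0,0],-1],[[0,0,0.135],[0,0,0],-1]]'
python3 -m inch '[[[0,0,0.003],[0,0,0],-1],[[0,0,0.005],[0,0,0],-1],[[0,0,0.007],[0,0,0],-1],[[0,0,0.009],[0,0,0],-1],[[0,0,0.011],[0,0,0],-1],[[0,0,0.013],[0,0,0],-1],[[0,0,0.015],[0,0,0],-1],[[0,0,0.015],[0,0,0],-1]]'
python3 - <<'E'
from h import *
s,r=tool();p=s['position'];d=np.array([-.0831,.9965]);n=np.array([.9965,.0831])
print(p,'along',p[:2]@d,'perp',(p[:2]-[.629,0])@n,s['wrist_force'],s['moment'])
E
```

```text
time: 10.1
position: [0.6414, -0.1548, 0.1889]
tcp_rot: [0.0, 0.999, 0.041, 0.001]
wrist_force: [3.4, 0.4, 6.5]
opening: 0.0124
grasp_force: 35.0
time: 10.77
position: [0.6425, -0.155, 0.1877]
tcp_rot: [0.001, 0.999, 0.041, 0.003]
wrist_force: [3.7, 0.6, 7.5]
opening: 0.0129
grasp_force: 35.0
[ 0.64250816 -0.15503864  0.1876745 ] along -0.2078884328384455 perp 0.0005771729595435201 [3.65359165 0.56238755 7.48731765] [ 0.14437299 -0.79339819 -0.02047334]
```

```bash
python3 -m inch '[[[0,0,-0.01],[0,0,0],-1],[[0,0,-0.02],[0,0,0],-1],[[0.005,0,-0.02],[0,0,0],-1],[[0.01,0,-0.02],[0,0,0],-1],[[0.015,0,-0.02],[0,0,0],-1],[[0.015,0,-0.02],[0,0,0],-1],[[0.015,0,-0.02],[0,0,0],-1],[[0.015,0,-0.02],[0,0,0],-1]]'
python3 -m inch '[[[0,0,0.005],[0,0,0],-1],[[0,0,0.01],[0,0,0],-1],[[0,0,0.012],[0,0,0],-1],[[0,0,0.014],[0,0,0],-1],[[0,0,0.016],[0,0,0],-1],[[0,0,0.018],[0,0,0],-1],[[0,0,0.018],[0,0,0],-1],[[0,0,0.018],[0,0,0],-1]]'
python3 - <<'E'
from h import *
s,r=tool();p=s['position'];d=np.array([-.0831,.9965]);n=np.array([.9965,.0831])
print(p,'along',p[:2]@d,'perp',(p[:2]-[.629,0])@n,s['wrist_force'],s['moment'])
E
```

```text
time: 11.43
position: [0.6426, -0.1544, 0.1887]
tcp_rot: [-0.0, 0.999, 0.041, -0.001]
wrist_force: [0.9, 0.5, -2.6]
opening: 0.0128
grasp_force: 35.0
time: 12.1
position: [0.6439, -0.1545, 0.1866]
tcp_rot: [0.0, 0.999, 0.041, 0.001]
wrist_force: [0.4, -0.2, 4.8]
opening: 0.0128
grasp_force: 35.0
[ 0.64385011 -0.15452266  0.18663186] along -0.20748577706104274 perp 0.0019572963775152316 [ 0.44807856 -0.20335631  4.83718449] [ 0.15222584 -0.13622753  0.02841786]
```

```bash
python3 -m inch '[[[0,0,-0.007],[0,0,0],-1],[[0,-0.01,-0.007],[0,0,0],-1],[[0,-0.03,-0.007],[0,0,0],-1],[[0,-0.06,-0.007],[0,0,0],-1],[[0,-0.09,-0.007],[0,0,0],-1],[[0,-0.12,-0.007],[0,0,0],-1],[[0,-0.15,-0.007],[0,0,0],-1],[[0,-0.18,-0.007],[0,0,0],-1]]'
python3 -m inch '[[[0,-0.03,0],[0,0,0],-1],[[0,-0.06,0],[0,0,0],-1],[[0,-0.09,0],[0,0,0],-1],[[0,-0.12,0],[0,0,0],-1],[[0,-0.15,0],[0,0,0],-1],[[0,-0.18,0],[0,0,0],-1],[[0,-0.21,0],[0,0,0],-1],[[0,-0.24,0],[0,0,0],-1]]'
python3 - <<'E'
from h import *
s,r=tool();p=s['position'];d=np.array([-.0831,.9965]);n=np.array([.9965,.0831])
print(p,'along',p[:2]@d,'perp',(p[:2]-[.629,0])@n,s['wrist_force'],s['moment'],s['qvel'])
E
```

```text
time: 12.77
position: [0.6403, -0.1178, 0.1872]
tcp_rot: [0.0, 0.999, 0.042, 0.0]
wrist_force: [2.6, -1.6, 0.0]
opening: 0.0127
grasp_force: 35.0
time: 13.43
position: [0.6363, -0.0702, 0.1872]
tcp_rot: [0.0, 0.999, 0.041, 0.0]
wrist_force: [4.1, -1.3, -1.0]
opening: 0.0126
grasp_force: 35.0
[ 0.63630348 -0.07016885  0.18717614] along -0.12280008037766632 perp 0.0014468837193926899 [ 4.09800557 -1.27692244 -0.95982269] [-0.3090552  -0.5618587  -0.03637174] [ 0.11021021 -0.01732928  0.0337088   0.00077158 -0.01406245  0.10727516]
```

```bash
python3 -m inch '[[[0.006,-0.03,0],[0,0,0],-1],[[0.012,-0.06,0],[0,0,0],-1],[[0.014,-0.09,0],[0,0,0],-1],[[0.016,-0.12,0],[0,0,0],-1],[[0.016,-0.15,0],[0,0,0],-1],[[0.016,-0.18,0],[0,0,0],-1],[[0.016,-0.21,0],[0,0,0],-1],[[0.016,-0.24,0],[0,0,0],-1]]'
python3 - <<'E'
from h import *
s,r=tool();p=s['position'];d=np.array([-.0831,.9965]);n=np.array([.9965,.0831])
print(p,'along',p[:2]@d,'perp',(p[:2]-[.629,0])@n,s['wrist_force'],s['moment'])
m=bot.camera_model('wrist');b=bot.read_camera('wrist');cv2.imwrite('pics/w6.png',b)
print(bot.recognise('wrist','flag')[:2])
g=b.astype(int).sum(2);print(proj(m,[(.684,.034,.106)]))
cv2.imwrite('pics/w6c.png',cv2.resize(b[50:250,150:450],(780,520),interpolation=3))
E
```

```text
time: 14.1
position: [0.6333, -0.0228, 0.1866]
tcp_rot: [0.0, 0.999, 0.042, -0.003]
wrist_force: [-4.3, -3.8, 2.2]
opening: 0.0126
grasp_force: 35.0
[ 0.63330086 -0.02277401  0.18662965] along -0.0753215978301312 perp 0.002393284078157161 [-4.30658128 -3.83416049  2.16431489] [-0.8192571   0.99258863  0.04511996]
[{'rect': [231.9, 102.8, 263.1, 144.7], 'score': 0.67}]
[[249.14598633 142.09759088]]
```

View pics/w6c.png

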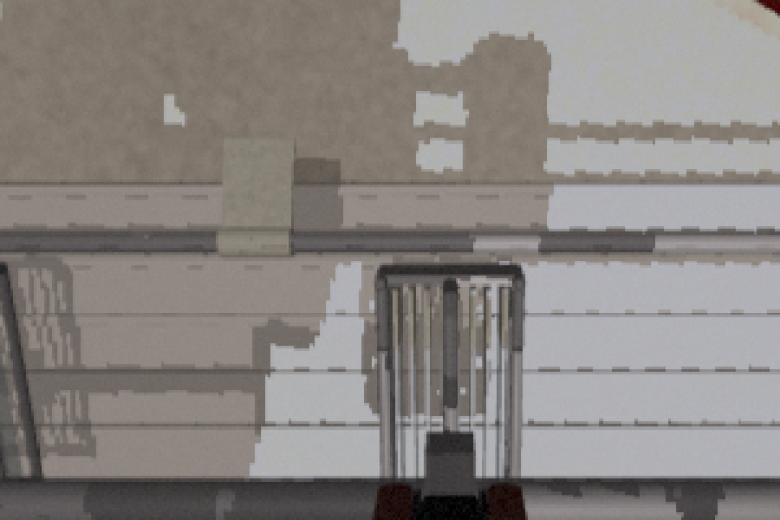

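```bash
python3 - <<'E'
from h import *
m=bot.camera_model('wrist');s,r=tool();p=s['position'];d=np.array([-.0831,.9965])
F=pix(m,[(233.5,143.5),(262.3,143.5),(247.9,143.5)],.105);print(F,F[:,:2]@d, p[:2]@d)
# carrier's bail bar / rack front centre as seen
C=pix(m,[(150+378/2.6,50+268/2.6),(150+523/2.6,50+268/2.6)],.079);print(C,C[:,:2]@d)
E
```

```text
[[0.6817481  0.04701302 0.105     ]
 [0.6834595  0.02653939 0.105     ]
 [0.68260368 0.03677469 0.105     ]] [-0.0098048  -0.03034898 -0.02007839] -0.07382280512430273
[[ 0.67402431  0.00457233  0.079     ]
 [ 0.6777667  -0.04004257  0.079     ]] [-0.05145509 -0.09622484]
```

```bash
python3 -m inch '[[[-0.006,-0.02,0],[0,0,0],-1],[[-0.008,-0.05,0],[0,0,0],-1],[[-0.008,-0.09,0],[0,0,0],-1],[[-0.008,-0.13,0],[0,0,0],-1],[[-0.008,-0.17,0],[0,0,0],-1],[[-0.008,-0.21,0],[0,0,0],-1],[[-0.008,-0.24,0],[0,0,0],-1],[[-0.008,-0.2625,0],[0,0,0],-1]]'
python3 -m inch '[[[0,0,0],[0,0,0],-1],[[0,0,0],[0,0,0],-1],[[0,0,0],[0,0,0],-1],[[0,0,0],[0,0,0],-1],[[0,0,0],[0,0,0],-1],[[0,0,0],[0,0,0],-1],[[0,0,0],[0,0,0],-1],[[0,0,0],[0,0,0],-1]]'
cat > chk.py <<'E'
from h import *
import sys
np.set_printoptions(precision=4,suppress=True)
s,r=tool();p=s['position'];d=np.array([-.0831,.9965]);n=np.array([.9965,.0831])
print(p,'along',p[:2]@d,'perp',(p[:2]-[.629,0])@n,s['wrist_force'],s['moment'])
m=bot.camera_model('wrist');b=bot.read_camera('wrist');cv2.imwrite(f'pics/{sys.argv[1]}.png',b)
print(bot.recognise('wrist','flag')[:1])
g=b.astype(int)
uv=proj(m,[(.6294-.0834*p[1]+.0538,p[1]+.0045,.105)])[0];print(uv)
for row in(136,139,142,144,146):print(row,g[row,295:352].sum(1).tolist(),)
for row in(165,172):print(row,g[row,285:365].sum(1).tolist())
E
python3 chk.py w7
```

```text
time: 14.87
position: [0.6292, 0.0305, 0.1872]
tcp_rot: [0.0, 0.999, 0.042, -0.0]
wrist_force: [-3.7, -3.5, 1.7]
opening: 0.0126
grasp_force: 35.0
time: 15.53
position: [0.6292, 0.0308, 0.1872]
tcp_rot: [-0.001, 0.999, 0.041, -0.0]
wrist_force: [-4.0, 3.1, 1.7]
opening: 0.0129
grasp_force: 35.0
[0.6292 0.0308 0.1872] along -0.021616257153442526 perp 0.0027097537326417165 [-4.0001  3.0516  1.684 ] [ 0.5678  0.9924 -0.0167]
[{'rect': [308.8, 105.2, 336.6, 144.5], 'score': 0.91}]
[323.0123 147.2305]
136 [424, 385, 373, 420, 423, 423, 427, 423, 421, 433, 426, 419, 419, 417, 387, 391, 398, 404, 394, 399, 395, 389, 391, 399, 397, 396, 395, 390, 388, 387, 383, 375, 377, 377, 514, 528, 527, 529, 522, 527, 525, 459, 426, 424, 422, 381, 378, 374, 418, 427, 430, 427, 422, 427, 428, 421, 425]
139 [280, 285, 284, 278, 280, 283, 287, 271, 280, 268, 282, 286, 284, 300, 330, 322, 326, 318, 323, 329, 320, 320, 330, 327, 317, 323, 323, 320, 322, 323, 325, 330, 323, 326, 318, 387, 399, 401, 402, 396, 396, 349, 288, 280, 289, 280, 281, 282, 284, 280, 287, 289, 283, 277, 286, 282, 281]
142 [267, 271, 269
[... 961 characters left out ...]
 402, 415, 309, 225, 408, 349, 349, 394, 323, 327, 418, 337, 348, 289, 207, 226, 237, 237, 224, 203, 340, 330, 415, 423, 260, 464, 458, 428, 428, 305, 204, 394, 445, 527, 534, 333, 201, 396, 381, 219, 173, 224, 279, 280, 254, 448, 532, 540, 540, 535, 539, 535, 536, 540, 541, 536, 538, 536, 540]
172 [459, 462, 475, 468, 376, 361, 373, 467, 469, 316, 252, 291, 271, 225, 156, 237, 390, 352, 211, 232, 359, 379, 402, 358, 209, 354, 298, 304, 388, 357, 299, 289, 299, 361, 290, 236, 257, 285, 269, 245, 213, 294, 358, 369, 362, 242, 387, 375, 362, 458, 408, 222, 385, 386, 372, 454, 236, 181, 382, 351, 217, 180, 238, 283, 270, 248, 374, 458, 464, 467, 468, 475, 475, 469, 466, 465, 469, 472, 468, 469]
```

```bash
python3 -m inch '[[[-0.002,0,0],[0,0,0],-1],[[-0.004,0,0],[0,0,0],-1],[[-0.006,0,0],[0,0,0],-1],[[-0.006,0,0],[0,0,0],-1],[[-0.006,0,0],[0,0,0],-1],[[-0.006,0,-0.002],[0,0,0],-1],[[-0.006,0,-0.002],[0,0,0],-1],[[-0.006,0,-0.002],[0,0,0],-1]]' 15
python3 - <<'E'
from h import *
s,r=tool();print(s['position'],s['tcp_rot'],s['wrist_force'],s['moment'])
E
```

```text
time: 16.3
position: [0.6286, 0.0293, 0.1876]
tcp_rot: [0.0, 0.999, 0.041, 0.0]
wrist_force: [-0.1, 0.8, -3.0]
opening: 0.0127
grasp_force: 15.0
[0.62855126 0.02931768 0.18756167] [4.32392815e-05 9.99142118e-01 4.14125433e-02 1.63284543e-04] [-0.05477739  0.84521722 -2.9931676 ] [ 0.07206045 -0.02445252 -0.01351895]
```

```bash
python3 chk.py w8 | grep -v '^13\|^142\|^146\|^172'
```

```text
[0.6286 0.0293 0.1876] along -0.023017542115180388 perp 0.0019891256636126483 [-0.0548  0.8452 -2.9932] [ 0.0721 -0.0245 -0.0135]
[]
[322.8898 146.2917]
144 [245, 242, 241, 235, 253, 274, 271, 285, 276, 276, 278, 308, 390, 401, 403, 393, 400, 396, 404, 399, 401, 403, 406, 396, 399, 396, 396, 401, 397, 402, 364, 348, 354, 351, 348, 349, 357, 360, 527, 461, 443, 466, 472, 465, 469, 464, 466, 466, 468, 471, 463, 474, 465, 471, 470, 467, 470]
165 [529, 534, 539, 538, 434, 416, 423, 424, 423, 317, 259, 287, 273, 227, 161, 228, 396, 353, 208, 254, 323, 391, 406, 366, 202, 411, 346, 341, 398, 354, 321, 411, 330, 341, 340, 214, 224, 238, 241, 223, 217, 323, 323, 417, 420, 247, 424, 475, 429, 417, 344, 209, 449, 536, 536, 540, 340, 194, 345, 402, 215, 184, 226, 271, 289, 241, 370, 526, 539, 536, 543, 539, 537, 538, 543, 539, 535, 539, 540, 540]
```

```bash
python3 -m inch '[[[0,-0.004,0.001],[0,0,0],-1],[[0,-0.008,0.002],[0,0,0],-1],[[0,-0.008,0.003],[0,0,0],-1],[[0,-0.008,0.004],[0,0,0],-1],[[0,-0.008,0.004],[0,0,0],-1],[[0,-0.008,0.004],[0,0,0],-1],[[0,-0.008,0.004],[0,0,0],-1],[[0,-0.008,0.004],[0,0,0],-1]]' 10
python3 chk.py w9 | grep -v '^13\|^142\|^146\|^172'
```

```text
time: 17.07
position: [0.6284, 0.0311, 0.1868]
tcp_rot: [-0.0, 0.999, 0.041, 0.0]
wrist_force: [-0.0, 1.0, -2.3]
opening: 0.0128
grasp_force: 10.0
[0.6284 0.0311 0.1868] along -0.021248223711269266 perp 0.001956102052192554 [-0.0073  0.9748 -2.3405] [ 0.0934 -0.1538 -0.0175]
[{'rect': [308.6, 103.8, 337.1, 146.2], 'score': 0.89}]
[322.8886 146.354 ]
144 [278, 244, 245, 248, 247, 250, 254, 237, 271, 278, 273, 276, 273, 224, 392, 404, 395, 396, 399, 393, 395, 399, 404, 401, 394, 398, 396, 402, 403, 394, 400, 399, 363, 359, 357, 357, 355, 361, 523, 530, 535, 517, 430, 464, 473, 472, 468, 470, 476, 473, 469, 477, 469, 471, 473, 474, 471]
165 [415, 421, 530, 535, 442, 422, 421, 426, 423, 302, 272, 292, 270, 227, 182, 230, 396, 355, 204, 239, 321, 415, 407, 358, 208, 408, 350, 322, 400, 369, 311, 418, 337, 328, 341, 218, 231, 234, 238, 228, 202, 304, 320, 414, 417, 258, 392, 410, 421, 423, 312, 194, 397, 463, 538, 538, 328, 192, 453, 417, 228, 181, 221, 270, 284, 248, 366, 522, 538, 540, 539, 539, 540, 540, 540, 538, 538, 538, 539, 541]
```

```bash
python3 -m inch '[[[0,0,0.002],[0,0,0],-1],[[0,0,0.004],[0,0,0],-1],[[0,0,0.006],[0,0,0],-1],[[0,0,0.006],[0,0,0],-1],[[0,0,0.006],[0,0,0],-0.7],[[0,0,0.006],[0,0,0],-0.65],[[0,0,0.006],[0,0,0],-0.6],[[0,0,0.006],[0,0,0],-0.5]]' 5
python3 -m inch '[[[0,0,0],[0,0,0],-0.4],[[0,0,0],[0,0,0],-0.3],[[0,0,0],[0,0,0],-0.2],[[0,0,0],[0,0,0],-0.2],[[0,0,0],[0,0,0],-0.2],[[0,0,0],[0,0,0],-0.2],[[0,0,0],[0,0,0],-0.2],[[0,0,0],[0,0,0],-0.2]]'
python3 chk.py w10 | grep -v '^13\|^142\|^146\|^172'
```

```text
time: 17.83
position: [0.6281, 0.031, 0.1853]
tcp_rot: [0.0, 0.999, 0.041, -0.0]
wrist_force: [0.2, 0.6, -0.6]
opening: 0.0205
grasp_force: 0.0
time: 18.5
position: [0.6283, 0.0311, 0.1856]
tcp_rot: [-0.0, 0.999, 0.041, 0.0]
wrist_force: [-0.3, 0.2, -0.3]
opening: 0.0351
grasp_force: 0.0
[0.6283 0.0311 0.1856] along -0.02125048932484269 perp 0.00184621843136975 [-0.3316  0.2087 -0.2861] [0.0422 0.0158 0.0074]
[{'rect': [306.2, 102.4, 337.4, 145.9], 'score': 0.8}]
[322.8789 146.4224]
144 [267, 253, 252, 259, 260, 255, 256, 245, 284, 281, 280, 292, 282, 268, 399, 411, 403, 400, 403, 411, 415, 405, 401, 409, 409, 409, 410, 406, 404, 412, 406, 367, 368, 373, 358, 372, 358, 363, 374, 364, 401, 392, 245, 276, 280, 281, 287, 286, 284, 287, 280, 280, 466, 485, 481, 476, 479]
165 [427, 501, 545, 448, 424, 432, 431, 423, 430, 286, 266, 309, 269, 228, 204, 231, 403, 351, 211, 259, 329, 419, 411, 367, 206, 414, 342, 330, 402, 371, 316, 422, 349, 336, 349, 237, 230, 233, 235, 227, 219, 334, 334, 415, 434, 284, 354, 406, 423, 426, 352, 212, 407, 479, 543, 546, 411, 223, 456, 541, 336, 204, 225, 271, 302, 265, 298, 532, 552, 547, 546, 550, 545, 551, 546, 549, 545, 551, 552, 545]
```

```bash
python3 -m inch '[[[0,0,-0.02],[0,0,0],-0.2],[[0,0,-0.06],[0,0,0],-0.2],[[0,0,-0.12],[0,0,0],-0.2],[[0,0,-0.2],[0,0,0],-0.2],[[0,0,-0.3],[0,0,0],-0.2],[[0,0,-0.4],[0,0,0],-0.2],[[0,0,-0.5],[0,0,0],-0.2],[[0,0,-0.55],[0,0,0],-0.2]]'
python3 -m inch '[[[-0.04,0.04,0],[0,0,0],-0.2],[[-0.1,0.1,0],[0,0,0],-0.2],[[-0.17,0.17,0],[0,0,0],-0.2],[[-0.24,0.24,0],[0,0,0],-0.2],[[-0.32,0.32,0],[0,0,0],-0.2],[[-0.4,0.4,0],[0,0,0],-0.2],[[-0.46,0.46,0],[0,0,0],-0.2],[[-0.51,0.51,0],[0,0,0],-0.2]]'
python3 -m inch '[[[-0.1,0.1,0.05],[0,0,0.01],-0.2],[[-0.2,0.2,0.1],[0,0,0.02],-0.2],[[-0.3,0.3,0.15],[0,0,0.035],-0.2],[[-0.4,0.4,0.2],[0,0,0.05],-0.2],[[-0.48,0.48,0.25],[0,0,0.0556],-0.2],[[-0.51,0.51,0.25],[0,0,0.0556],-0.2],[[-0.51,0.51,0.25],[0,0,0.0556],-0.2],[[-0.51,0.51,0.25],[0,0,0.0556],-0.2]]'
python3 - <<'E'
from h import *
np.set_printoptions(precision=4,suppress=True)
s,r=tool();m=bot.camera_model('wrist');im=bot.read_camera('wrist')
print(s['position'],r.as_matrix()[:,0],m['origin'])
cv2.imwrite('pics/w11.png',im);sc=bot.read_camera('scene');cv2.imwrite('pics/s11.png',sc)
for q in('lid','dish','lid_handle'):print(q,[(round(d['score'],2),d['rect']) for d in bot.recognise('wrist',q)][:3])
cv2.imwrite('pics/v11.png',np.hstack([im[40:280,100:500],cv2.resize(sc[145:265,200:400],None,fx=2,fy=2,interpolation=3)]))
E
```

```text
time: 19.27
position: [0.6295, 0.0311, 0.2997]
tcp_rot: [0.0, 0.999, 0.041, 0.003]
wrist_force: [0.5, -0.3, 0.1]
opening: 0.035
grasp_force: 0.0
time: 19.93
position: [0.533, -0.0803, 0.2947]
tcp_rot: [-0.0, 0.999, 0.041, -0.001]
wrist_force: [-0.2, -0.5, 0.8]
opening: 0.0349
grasp_force: 0.0
time: 20.6
position: [0.4421, -0.1893, 0.2459]
tcp_rot: [-0.0, 0.991, -0.133, 0.0]
wrist_force: [-1.2, -0.1, -0.3]
opening: 0.0351
grasp_force: 0.0
[ 0.4421 -0.1893  0.2459] [ 0.9647 -0.2633  0.0006] [ 0.5233 -0.2111  0.3891]
lid [(0.72, [285.9, 99.2, 350.0, 195.0]), (0.72, [435.6, 70.5, 495.2, 99.4])]
dish [(0.93, [112.9, 140.5, 229.8, 254.4]), (0.18, [0.0, 171.8, 118.5, 289.9])]
lid_handle [(0.88, [286.2, 98.6, 351.1, 194.5])]
```

View pics/v11.png

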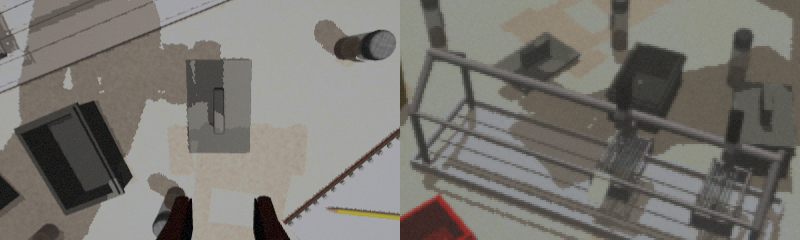

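```bash
cat > fit.py <<'E'
from h import *
from scipy.optimize import minimize
from scipy.ndimage import map_coordinates
np.set_printoptions(precision=4,suppress=True)
def fit(im,m,rects,x0,span=(.006,.006,4)):
    g=cv2.GaussianBlur(im,(0,0),.8).astype(float).transpose(2,0,1)
    def score(p):
        c,s=np.cos(np.radians(p[2])),np.sin(np.radians(p[2]));tot=0
        for L,W,z in rects:
            t=np.linspace(-.45,.45,40);o=.0015
            for e in('x+','x-','y+','y-'):
                sg=1 if e[1]=='+' else -1
                def pts(k):
                    a=np.full(40,sg*(L/2+k)) if e[0]=='x' else t*L
                    b=t*W if e[0]=='x' else np.full(40,sg*(W/2+k))
                    uv=proj(m,np.c_[p[0]+c*a-s*b,p[1]+s*a+c*b,np.full(40,z)]);return uv[:,::-1].T
                A,B=pts(o),pts(-o)
                tot+=np.abs(sum(map_coordinates(ch,A,order=1)-map_coordinates(ch,B,order=1) for ch in g)).clip(0,150).mean()
        return -tot
    best=min(((score(np.array(x0)+[a,b,y]),a,b,y) for a in np.linspace(-span[0],span[0],9) for b in np.linspace(-span[1],span[1],9) for y in np.linspace(-span[2],span[2],9)))
    r=minimize(score,np.array(x0)+best[1:],method='Nelder-Mead',options=dict(initial_simplex=np.array(x0)+best[1:]+np.array([[0,0,0],[.001,0,0],[0,.001,0],[0,0,.7]])))
    return r.x,-r.fun
E
python3 - <<'E'
from fit import *
m=bot.camera_model('wrist');im=cv2.imread('pics/w11.png')
print('lid',fit(im,m,[(.112,.076,.011)],(.4692,-.1943,-15.3)))
print('handle',fit(im,m,[(.05,.012,.041)],(.4692,-.1943,-15.3)))
for R_ in([(.108,.072,.058)],[(.098,.062,.058)],[(.108,.072,.058),(.098,.062,.058)]):print('dish',fit(im,m,R_,(.463,-.018,5.2)))
E
```

```text
lid (array([  0.4725,  -0.1911, -15.2011]), np.float64(408.5554371618101))
handle (array([  0.4741,  -0.1929, -12.6412]), np.float64(281.5735481359029))
dish (array([ 0.4658, -0.0142,  6.2156]), np.float64(349.8027615165464))
dish (array([ 0.4629, -0.0149,  6.5446]), np.float64(261.8402263630189))
dish (array([ 0.463 , -0.0145,  6.2056]), np.float64(578.7143522354044))
```

```bash
python3 -m inch '[[[-0.03,-0.1,-0.05],[0,0,-0.007],-0.2],[[-0.07,-0.22,-0.1],[0,0,-0.02],-0.2],[[-0.12,-0.35,-0.15],[0,0,-0.03],-0.2],[[-0.16,-0.5,-0.2],[0,0,-0.045],-0.2],[[-0.21,-0.64,-0.235],[0,0,-0.055],-0.2],[[-0.25,-0.76,-0.235],[0,0,-0.059],-0.2],[[-0.268,-0.818,-0.235],[0,0,-0.059],-0.2],[[-0.268,-0.818,-0.235],[0,0,-0.059],-0.2]]'
python3 - <<'E'
from fit import *
bot.read_camera('wrist')
bot.read_camera('wrist')
s,r=tool();m=bot.camera_model('wrist');im=bot.read_camera('wrist');cv2.imwrite('pics/w12.png',im)
yaw=lambda r:np.degrees(np.arctan2(r.as_matrix()[1,0],r.as_matrix()[0,0]))
print(s['position'],yaw(r))
for R_ in([(.108,.072,.058)],[(.098,.062,.058)],[(.108,.072,.058),(.098,.062,.058)]):
    x,sc=fit(im,m,R_,(.464,-.016,5.5));print('dish',x,sc,'tool',r.inv().apply([x[0]-s['position'][0],x[1]-s['position'][1],0])[:2],x[2]-yaw(r))
E
```

```text
time: 21.52
position: [0.4333, -0.0147, 0.293]
tcp_rot: [-0.0, 0.999, 0.054, 0.0]
wrist_force: [-0.2, -0.6, -0.3]
opening: 0.035
grasp_force: 0.0
[ 0.4335 -0.0167  0.2928] 6.108796338804793
dish [ 0.466  -0.0092  6.8138] 433.0671699978823 tool [ 0.0331 -0.004 ] 0.7049733218575769
dish [ 0.4625 -0.015   6.1248] 493.6008292861266 tool [0.0291 0.0014] 0.015954150969978542
dish [ 0.4623 -0.0161  6.3098] 673.1979336116469 tool [0.0287 0.0025] 0.20101570897162535
```

```bash
python3 - <<'E'
from fit import *
m=bot.camera_model('wrist');im=cv2.imread('pics/w12.png');g=im.astype(int).sum(2)
c,s=np.cos(np.radians(6.2)),np.sin(np.radians(6.2))
uv=lambda a,b:proj(m,[(.4625+c*a-s*b,-.0155+s*a+c*b,.058)])[0].round(1)
for a in(-.02,.0,.02):
    ro=int(uv(a,0)[1]);print('row',ro,'pred outer/inner cols',[uv(a,b)[0] for b in(.036,.031,-.031,-.036)])
    print(270,g[ro,270:300].tolist());print(340,g[ro,340:380].tolist())
for b in(-.015,.015):
    co=int(uv(0,b)[0]);print('col',co,'pred rows',[uv(a,b)[1] for a in(.054,.049,-.049,-.054)]);print(85,g[85:115,co].tolist());print(195,g[195:225,co].tolist())
E
```

```text
row 164 pred outer/inner cols [np.float64(294.5), np.float64(298.6), np.float64(349.3), np.float64(353.3)]
270 [493, 491, 470, 460, 450, 452, 465, 484, 483, 487, 487, 483, 485, 488, 489, 491, 493, 490, 491, 487, 351, 325, 337, 354, 354, 314, 350, 363, 361, 190]
340 [219, 201, 179, 168, 168, 171, 119, 76, 78, 76, 344, 365, 364, 367, 365, 359, 469, 478, 466, 463, 481, 489, 491, 485, 491, 491, 489, 493, 490, 489, 489, 486, 490, 494, 494, 496, 494, 491, 492, 488]
row 147 pred outer/inner cols [np.float64(294.0), np.float64(298.2), np.float64(349.7), np.float64(353.8)]
270 [492, 490, 492, 493, 491, 490, 490, 492, 493, 487, 482, 481, 490, 494, 491, 496, 493, 494, 494, 362, 334, 328, 348, 348, 258, 349, 357, 363, 286, 135]
340 [217, 210, 205, 214, 192, 207, 201, 104, 62, 79, 289, 358, 358, 364, 365, 366, 425, 478, 484, 490, 482, 487, 487, 489, 489, 498, 493, 487, 491, 489, 489, 488, 486, 490, 490, 487, 489, 486, 485, 483]
row 130 pred outer/inner cols [np.float64(293.5), np.float64(297.7), np.float64(350.1), np.float64(354.3)]
270 [341, 343, 321, 468, 482, 493, 492, 490, 494, 496, 496, 493,
[... 401 characters left out ...]
, 321, 323, 327, 319, 324, 330, 330, 344, 334, 337, 336, 296, 229, 220, 213, 219, 217, 206, 194, 170, 164, 161, 177, 312, 360, 358, 353, 360]
195 [470, 468, 468, 465, 461, 461, 453, 451, 468, 466, 476, 469, 470, 471, 465, 469, 464, 467, 469, 456, 457, 464, 464, 467, 463, 464, 475, 474, 466, 467]
col 311 pred rows [np.float64(100.8), np.float64(105.3), np.float64(187.1), np.float64(190.9)]
85 [481, 482, 414, 327, 328, 330, 333, 325, 315, 306, 320, 317, 332, 295, 229, 214, 207, 206, 217, 211, 241, 295, 312, 312, 332, 356, 360, 367, 363, 362]
195 [466, 467, 463, 458, 457, 464, 468, 461, 456, 452, 458, 467, 458, 465, 463, 460, 454, 453, 459, 460, 468, 459, 470, 462, 466, 468, 471, 471, 459, 482]
```

```bash
python3 - <<'E'
import cv2
g=cv2.imread('pics/w12.png').astype(int).sum(2)
for c in(306,320,336):print(c,' '.join(f'{r}:{v}' for r,v in zip(range(80,200),g[80:200,c])))
print(' '.join(f'{r}:{v}' for r,v in zip(range(280,365),g[115,280:365])))
print(' '.join(f'{r}:{v}' for r,v in zip(range(280,365),g[180,280:365])))
E
```

```text
306 80:350 81:336 82:335 83:325 84:335 85:337 86:327 87:325 88:329 89:328 90:333 91:339 92:334 93:338 94:343 95:350 96:341 97:332 98:299 99:229 100:220 101:212 102:212 103:209 104:217 105:201 106:168 107:163 108:188 109:207 110:217 111:210 112:216 113:318 114:358 115:354 116:360 117:351 118:361 119:366 120:361 121:363 122:363 123:366 124:353 125:354 126:360 127:352 128:354 129:356 130:352 131:356 132:360 133:357 134:349 135:357 136:361 137:352 138:355 139:364 140:349 141:363 142:359 143:360 144:358 145:361 146:359 147:352 148:353 149:356 150:357 151:361 152:356 153:353 154:351 155:358 156:361 157:357 158:363 159:356 160:355 161:354 162:359 163:359 164:333 165:312 166:239 167:163 168:157 169:155 170:149 171:154 172:152 173:149 174:165 175:153 176:141 177:119 178:94 179:80 180:87 181:99 182:98 183:87 184:91 185:73 186:80 187:207 188:288 189:316 190:312 191:304 192:393 193:459 194:469 195:469 196:465 197:470 198:462 199:459
320 80:317 81:327 82:329 83:328 84:330 85:319 86:336 87:336 88:334 89:332 90:325 91:337 92:339 93:335 94:334 95:329 96:319 97:317 98:328 99:293 100:203 101:207 102:2
[... 2314 characters left out ...]
61 357:423 358:479 359:491 360:487 361:486 362:484 363:483 364:482
280:458 281:458 282:463 283:465 284:463 285:464 286:463 287:491 288:489 289:484 290:455 291:457 292:445 293:410 294:323 295:240 296:305 297:310 298:312 299:255 300:115 301:80 302:88 303:85 304:82 305:89 306:87 307:77 308:87 309:89 310:68 311:84 312:83 313:99 314:90 315:82 316:89 317:84 318:71 319:87 320:93 321:100 322:89 323:86 324:93 325:83 326:78 327:98 328:93 329:83 330:101 331:96 332:64 333:62 334:97 335:81 336:79 337:93 338:98 339:73 340:84 341:80 342:98 343:79 344:92 345:90 346:85 347:85 348:52 349:182 350:318 351:323 352:320 353:324 354:318 355:389 356:457 357:455 358:464 359:459 360:467 361:469 362:464 363:446 364:458
```

```bash
python3 - <<'E'
from fit import *
# rebuild the camera model at w11 from the fixed hand-eye transform
m=bot.camera_model('wrist');s,r=tool();R0=r.as_matrix()
off=R0.T@(m['origin']-s['position']);Rc=R0.T@rot(m);print(off,Rc[:,2])
c,q=.9647,-.2633;n=np.hypot(c,q);c/=n;q/=n
R1=np.array([[c,q,0],[q,-c,0],[0,0,-1]]);m=dict(m);m['origin']=np.array([.5233,-.2111,.3891])
m['rotation']=np.roll(R.from_matrix(R1@Rc).as_quat(),1)
im=cv2.imread('pics/w11.png');g=im.astype(int).sum(2)
for x0 in((.4692,-.1943,-15.3),(.472,-.192,-15.3)):
  for R_ in([(.112,.076,.011)],[(.05,.012,.041)],[(.112,.076,.011),(.05,.012,.041)]):
    x,sc=fit(im,m,R_,x0);d=R1.T@np.array([x[0]-.4421,x[1]+.1893,0]);print(x,sc,d[:2])
x=np.array([.4705,-.193,-15.2]);cc,ss=np.cos(np.radians(x[2])),np.sin(np.radians(x[2]))
uv=lambda a,b,z=.011:proj(m,[(x[0]+cc*a-ss*b,x[1]+ss*a+cc*b,z)])[0].round(1)
print('TL TR BR BL',[uv(a,b).tolist() for a,b in((.056,.038),(.056,-.038),(-.056,-.038),(-.056,.038))])
print('handle',[uv(a,b,.041).tolist() for a,b in((.025,.006),(.025,-.006),(-.025,-.006),(-.025,.006))])
for row in(110,185):print(row,'L',' '.join(f'{k}:{v}' for k,v in zip(range(278,295),g[row,278:295])),'R',' '.join(f'{k}:{v}' for k,v in zip(range(340,360),g[row,340:360])))
for col in(295,340):print(col,'T',' '.join(f'{k}:{v}' for k,v in zip(range(90,108),g[90:108,col])),'B',' '.join(f'{k}:{v}' for k,v in zip(range(184,202),g[184:202,col])))
E
```

```text
[ 0.0843 -0.0004 -0.1431] [-0.3055  0.0004  0.9522]
[  0.4716  -0.1918 -15.302 ] 407.70785178756813 [ 0.0291 -0.0054]
[  0.4731  -0.1936 -13.01  ] 281.62473937302263 [ 0.0311 -0.004 ]
[  0.4723  -0.1929 -14.7975] 578.2164396035059 [ 0.0301 -0.0044]
[  0.4716  -0.1918 -15.302 ] 407.70784858096044 [ 0.0291 -0.0054]
[  0.4732  -0.1936 -12.7432] 281.5876874039716 [ 0.0311 -0.0041]
[  0.4706  -0.1916 -15.7104] 578.3145439314836 [ 0.0281 -0.0053]
TL TR BR BL [[286.3, 99.4], [352.4, 99.3], [349.9, 192.6], [289.6, 192.7]]
handle [[313.7, 129.2], [324.7, 129.1], [324.7, 174.0], [314.1, 174.0]]
110 L 278:346 279:346 280:344 281:345 282:350 283:340 284:331 285:329 286:237 287:213 288:222 289:213 290:219 291:208 292:351 293:355 294:295 R 340:362 341:358 342:364 343:359 344:360 345:360 346:356 347:360 348:358 349:361 350:367 351:416 352:483 353:486 354:491 355:489 356:491 357:490 358:486 359:490
185 L 278:454 279:457 280:463 281:468 282:471 283:456 284:453 285:462 286:462 287:377 288:358 289:288 290:295 291:338 292:343 293:339 294:344 R 340:315 341:317 342:310 343:311 344:311 345:316 346:315 347:311 348:319 349:300 350:452 351:461 352:454 353:462 354:470 355:475 356:468 357:460 358:453 359:452
295 T 90:323 91:316 92:332 93:344 94:350 95:351 96:346 97:343 98:338 99:275 100:225 101:236 102:238 103:229 104:201 105:209 106:212 107:239 B 184:346 185:343 186:355 187:345 188:345 189:342 190:345 191:340 192:363 193:460 194:490 195:492 196:491 197:495 198:491 199:489 200:493 201:494
340 T 90:484 91:491 92:486 93:489 94:486 95:487 96:481 97:421 98:337 99:291 100:320 101:364 102:360 103:357 104:363 105:352 106:358 107:360 B 184:316 185:315 186:307 187:311 188:316 189:311 190:309 191:323 192:325 193:411 194:469 195:465 196:467 197:459 198:464 199:465 200:468 201:471
```

```bash
python3 - <<'E'
from fit import *
t=bot.camera_model('top')
v=pix(t,[(190+470/2.7,90+535/2.7)],.096);print('vial1 top',v)
d=v[0][:2]-[.4711,-.1921];print('in lid frame',d@[.965,-.262],d@[.262,.965])
print(go([.4711,-.1921,.16],-15.2),go([.4711,-.1921,.036],-15.2))
E
```

```text
vial1 top [[ 0.3859 -0.1022  0.096 ]]
in lid frame -0.10578638118895299 0.0644372654965054
(array([0.0951, 0.8891, 0.6637]), array([ 0.   , -0.   ,  0.059])) (array([0.0949, 0.8889, 1.2837]), array([ 0.   , -0.   ,  0.059]))
```

```bash
python3 -m inch '[[[0.01,0.1,0.05],[0,0,0.007],-0.2],[[0.03,0.25,0.15],[0,0,0.02],-0.2],[[0.05,0.4,0.25],[0,0,0.03],-0.2],[[0.07,0.55,0.36],[0,0,0.045],-0.2],[[0.08,0.7,0.47],[0,0,0.055],-0.2],[[0.09,0.82,0.57],[0,0,0.059],-0.2],[[0.095,0.889,0.664],[0,0,0.059],-0.2],[[0.095,0.889,0.664],[0,0,0.059],-0.2]]'
python3 -m inch '[[[0,0,0],[0,0,0],-0.2],[[0,0,0],[0,0,0],-0.2],[[0,0,0],[0,0,0],-0.2],[[0,0,0],[0,0,0],-0.2],[[0,0,0],[0,0,0],-0.2],[[0,0,0],[0,0,0],-0.2],[[0,0,0],[0,0,0],-0.2],[[0,0,0],[0,0,0],-0.2]]'
python3 - <<'E'
from fit import *
P=[];
for i in range(4):bot.read_camera('wrist');s,r=tool();P.append(s['position'])
print(np.mean(P,0),np.std(P,0));print(go([.4711,-.1921,.035],-15.2))
m=bot.camera_model('wrist');im=bot.read_camera('wrist');cv2.imwrite('pics/w13.png',im)
for R_ in([(.112,.076,.011)],[(.112,.076,.011),(.05,.012,.041)]):print(fit(im,m,R_,(.4711,-.1921,-15.2)))
E
```

```text
time: 22.33
position: [0.4691, -0.1948, 0.1564]
tcp_rot: [-0.0, 0.991, -0.135, -0.002]
wrist_force: [-1.1, 0.8, -0.3]
opening: 0.0352
grasp_force: 0.0
time: 23.0
position: [0.4708, -0.1919, 0.1601]
tcp_rot: [0.0, 0.991, -0.133, 0.0]
wrist_force: [-0.4, -0.2, 0.2]
opening: 0.0354
grasp_force: 0.0
[ 0.4707 -0.192   0.1599] [0.     0.     0.0001]
(array([ 0.0023, -0.0003,  0.6239]), array([-0.    ,  0.    , -0.0002]))
(array([  0.4721,  -0.192 , -15.1739]), np.float64(501.9765921941747))
(array([  0.4715,  -0.1922, -15.2454]), np.float64(687.773924895843))
```

```bash
python3 -m inch '[[[0.002,0,0.06],[0,0,0],-0.2],[[0.002,0,0.15],[0,0,0],-0.2],[[0.002,0,0.25],[0,0,0],-0.2],[[0.002,0,0.35],[0,0,0],-0.2],[[0.002,0,0.45],[0,0,0],-0.2],[[0.002,0,0.54],[0,0,0],-0.2],[[0.002,0,0.6],[0,0,0],-0.2],[[0.002,0,0.62],[0,0,0],-0.2]]' 25
python3 -m inch '[[[0,0,0],[0,0,0],-0.2],[[0,0,0],[0,0,0],-0.4],[[0,0,0],[0,0,0],-0.5],[[0,0,0],[0,0,0],-0.6],[[0,0,0],[0,0,0],-0.7],[[0,0,0],[0,0,0],-1],[[0,0,0],[0,0,0],-1],[[0,0,0],[0,0,0],-1]]' 25
python3 -m inch '[[[0,0,0],[0,0,0],-1],[[0,0,0],[0,0,0],-1],[[0,0,-0.01],[0,0,0],-1],[[0,0,-0.06],[0,0,0],-1],[[0,0,-0.14],[0,0,0],-1],[[0,0,-0.24],[0,0,0],-1],[[0,0,-0.34],[0,0,0],-1],[[0,0,-0.42],[0,0,0],-1]]'
python3 - <<'E'
from fit import *
for i in range(3):bot.read_camera('wrist');s,r=tool()
print(s['position'],s['wrist_force'],s['opening'],go([.4622,-.0158,.125],6.2))
E
```

```text
time: 23.92
position: [0.4701, -0.1918, 0.0341]
tcp_rot: [-0.0, 0.991, -0.133, -0.001]
wrist_force: [1.0, -0.6, 0.4]
opening: 0.0353
grasp_force: 0.0
time: 24.58
position: [0.4714, -0.1924, 0.0365]
tcp_rot: [0.0, 0.991, -0.133, 0.001]
wrist_force: [-0.8, 0.9, 6.4]
opening: 0.0119
grasp_force: 25.0
time: 25.25
position: [0.4711, -0.1922, 0.1215]
tcp_rot: [0.0, 0.991, -0.133, 0.0]
wrist_force: [-0.4, -0.0, -1.8]
opening: 0.0117
grasp_force: 25.0
[ 0.4717 -0.1925  0.1211] [ 0.7177 -1.2193 -2.4441] 0.011643528723528607 (array([-0.2784, -0.8397, -0.0209]), array([ 0.0002, -0.0004, -0.0596]))
```

```bash
python3 -m inch '[[[-0.02,-0.05,-0.02],[0,0,-0.004],-1],[[-0.05,-0.14,-0.02],[0,0,-0.012],-1],[[-0.09,-0.26,-0.02],[0,0,-0.022],-1],[[-0.14,-0.4,-0.02],[0,0,-0.033],-1],[[-0.18,-0.54,-0.02],[0,0,-0.044],-1],[[-0.22,-0.67,-0.02],[0,0,-0.053],-1],[[-0.26,-0.78,-0.02],[0,0,-0.0596],-1],[[-0.278,-0.84,-0.02],[0,0,-0.0596],-1]]'
python3 -m inch '[[[0,0,0],[0,0,0],-1],[[0,0,0],[0,0,0],-1],[[0,0,0],[0,0,0],-1],[[0,0,0],[0,0,0],-1],[[0,0,0],[0,0,0],-1],[[0,0,0],[0,0,0],-1],[[0,0,0],[0,0,0],-1],[[0,0,0],[0,0,0],-1]]'
python3 - <<'E'
from fit import *
P=[]
for i in range(5):bot.read_camera('wrist');s,r=tool();P.append(s['position'])
p=np.mean(P,0);print(p,P[-1],go([.4622,-.0158,.089],6.2),s['wrist_force'])
im=bot.read_camera('wrist');m=bot.camera_model('wrist');cv2.imwrite('pics/w14.png',im)
print('lid in hand',fit(im,m,[(.112,.076,p[2]-.0255)],(p[0],p[1],6.2)))
E
```

```text
time: 26.07
position: [0.4596, -0.0127, 0.1227]
tcp_rot: [-0.0, 0.998, 0.057, -0.002]
wrist_force: [0.3, 0.3, -1.6]
opening: 0.0117
grasp_force: 25.0
time: 26.73
position: [0.4616, -0.0158, 0.1238]
tcp_rot: [-0.0, 0.999, 0.054, -0.0]
wrist_force: [0.7, 0.6, -1.9]
opening: 0.0122
grasp_force: 25.0
[ 0.4616 -0.0156  0.1238] [ 0.4616 -0.0155  0.1238] (array([0.0027, 0.0018, 0.174 ]), array([ 0., -0., -0.])) [ 0.4514 -0.0272 -0.6758]
lid in hand (array([ 0.4635, -0.0149,  6.3957]), np.float64(316.30032540085057))
```

```bash
python3 -m inch '[[[0.001,0.001,0.02],[0,0,0],-1],[[0.001,0.001,0.045],[0,0,0],-1],[[0.001,0.001,0.07],[0,0,0],-1],[[0.001,0.001,0.095],[0,0,0],-1],[[0.001,0.001,0.115],[0,0,0],-1],[[0.001,0.001,0.13],[0,0,0],-1],[[0.001,0.001,0.14],[0,0,0],-1],[[0.001,0.001,0.15],[0,0,0],-1]]'
python3 -m inch '[[[0,0,0.003],[0,0,0],-1],[[0,0,0.006],[0,0,0],-1],[[0,0,0.01],[0,0,0],-1],[[0,0,0.014],[0,0,0],-1],[[0,0,0.018],[0,0,0],-1],[[0,0,0.022],[0,0,0],-1],[[0,0,0.026],[0,0,0],-1],[[0,0,0.026],[0,0,0],-1]]'
python3 - <<'E'
from fit import *
for i in range(3):bot.read_camera('wrist');s,r=tool()
print(s['position'],s['wrist_force'],s['moment'],s['tcp_rot'])
E
```

```text
time: 27.7
position: [0.4618, -0.0156, 0.0934]
tcp_rot: [-0.0, 0.999, 0.054, -0.0]
wrist_force: [-0.1, 0.9, -1.0]
opening: 0.0121
grasp_force: 25.0
time: 28.37
position: [0.4619, -0.0156, 0.0885]
tcp_rot: [0.0, 0.999, 0.054, 0.0]
wrist_force: [0.5, 0.1, -1.8]
opening: 0.0119
grasp_force: 25.0
[ 0.4618 -0.0156  0.0886] [ 0.6     0.1525 -1.0865] [ 0.0806  0.0169 -0.0268] [-0.      0.9985  0.054  -0.    ]
```

```bash
python3 -m inch '[[[0,0,0.002],[0,0,0],-1],[[0,0,0.004],[0,0,0],-1],[[0,0,0.006],[0,0,0],-1],[[0,0,0.008],[0,0,0],-1],[[0,0,0.01],[0,0,0],-1],[[0,0,0.01],[0,0,0],-1],[[0,0,0.01],[0,0,0],-1],[[0,0,0.01],[0,0,0],-1]]'
python3 - <<'E'
from fit import *
for i in range(3):bot.read_camera('wrist');s,r=tool()
print(s['position'],s['wrist_force'],s['moment'],s['tcp_rot'])
E
```

```text
time: 29.18
position: [0.4619, -0.0156, 0.0884]
tcp_rot: [0.0, 0.999, 0.054, 0.0]
wrist_force: [-7.3, 0.5, 26.8]
opening: 0.0121
grasp_force: 25.0
[ 0.4619 -0.0157  0.0884] [-6.9942  0.341  26.4556] [0.1147 1.2504 0.024 ] [0.     0.9985 0.054  0.0002]
```

```bash
python3 -m inch '[[[0,0,-0.004],[0,0,0],-1],[[0,0,-0.008],[0,0,0],-1],[[0,0,-0.008],[0,0,0],-1],[[0,0,-0.008],[0,0,0],-0.7],[[0,0,-0.008],[0,0,0],-0.6],[[0,0,-0.008],[0,0,0],-0.5],[[0,0,-0.008],[0,0,0],-0.3],[[0,0,-0.008],[0,0,0],-0.1]]' 5
python3 -m inch '[[[0,0,0],[0,0,0],-0.1],[[0,0,0],[0,0,0],-0.1],[[0,0,0],[0,0,0],-0.1],[[0,0,-0.02],[0,0,0],-0.1],[[0,0,-0.08],[0,0,0],-0.1],[[0,0,-0.16],[0,0,0],-0.1],[[0,0,-0.26],[0,0,0],-0.1],[[0,0,-0.36],[0,0,0],-0.1]]'
python3 -m inch '[[[-0.03,0,-0.1],[0,0,0],-0.1],[[-0.06,0,-0.2],[0,0,0],-0.1],[[-0.1,0,-0.35],[0,0,0],-0.1],[[-0.14,0,-0.5],[0,0,0],-0.1],[[-0.14,0,-0.58],[0,0,0],-0.1],[[-0.14,0,-0.62],[0,0,0],-0.1],[[-0.14,0,-0.62],[0,0,0],-0.1],[[-0.14,0,-0.62],[0,0,0],-0.1]]'
python3 - <<'E'
from fit import *
for i in range(2):bot.read_camera('wrist');s,r=tool()
print(s['position'],s['wrist_force'])
im=bot.read_camera('wrist');m=bot.camera_model('wrist');cv2.imwrite('pics/w15.png',im)
for z in(.063,.066,.069):print(z,fit(im,m,[(.112,.076,z)],(.462,-.0156,6.2)))
t=bot.read_camera('top');cv2.imwrite('pics/t15.png',t);a=cv2.imread('pics/top0.png')
for c in('scene','top'):
  if c=='scene':bot.read_camera('scene')
  for q in('carrier','hung_carrier','flag'):print(c,q,[(round(d['score'],2),[round(v) for v in d['rect']]) for d in bot.recognise(c,q)][:3])
E
```

```text
time: 30.0
position: [0.4618, -0.0156, 0.0881]
tcp_rot: [-0.0, 0.999, 0.054, -0.0]
wrist_force: [-0.2, 0.9, 0.4]
opening: 0.0321
grasp_force: 0.0
time: 30.67
position: [0.4614, -0.0156, 0.161]
tcp_rot: [-0.0, 0.999, 0.054, -0.0]
wrist_force: [0.4, -0.9, -1.2]
opening: 0.0392
grasp_force: 0.0
time: 31.33
position: [0.4339, -0.0187, 0.2839]
tcp_rot: [-0.0, 0.999, 0.054, 0.0]
wrist_force: [-0.0, -0.0, -0.0]
opening: 0.0397
grasp_force: 0.0
[ 0.4333 -0.0186  0.2828] [ 0.3496 -0.0121  0.2561]
0.063 (array([ 0.4627, -0.0153,  6.0638]), np.float64(361.46426545161324))
0.066 (array([ 0.4629, -0.0145,  6.2529]), np.float64(399.14654342610703))
0.069 (array([ 0.4631, -0.0142,  6.6125]), np.float64(416.5702481017361))
scene carrier [(0.83, [299, 184, 326, 243])]
scene hung_carrier [(0.74, [347, 200, 373, 264])]
scene flag [(0.38, [347, 201, 371, 266])]
top carrier [(0.68, [304, 180, 321, 213]), (0.65, [246, 233, 289, 278])]
top hung_carrier [(0.91, [251, 186, 272, 217])]
top flag [(0.36, [302, 180, 319, 212])]
```

```bash
python3 - <<'E'
from fit import *
t=bot.camera_model('top');d=np.array([-.0831,.9965]);n=np.array([.9965,.0831])
for nm,box in(('t15',(300,178,325,216)),('t15',(248,182,275,220)),('top0',(248,182,275,220))):
    g=cv2.imread(f'pics/{nm}.png').astype(int).sum(2)[box[1]:box[3],box[0]:box[2]]
    v,u=np.nonzero(g<90);P=pix(t,[(u.mean()+box[0],v.mean()+box[1])],.195)[0];print(nm,len(u),u.mean()+box[0],P,P[:2]@d,(P[:2]-[.629,0])@n)
m=bot.camera_model('top');im=cv2.imread('pics/t15.png')
for x0 in((.6285,.0305,4.8),):print('rack',fit(im,m,[(.084,.048,.077)],x0,(.004,.004,6)))
E
```

```text
t15 30 308.6666666666667 [0.624  0.0309 0.195 ] -0.021099347971014558 -0.002406132379142982
t15 38 256.5263157894737 [0.6145 0.1512 0.195 ] 0.0996208122668282 -0.0018882529950267068
top0 37 256.5945945945946 [0.6146 0.1511 0.195 ] 0.09945374907653967 -0.001789221905028296
rack (array([0.6227, 0.0308, 4.4719]), np.float64(120.96179587744737))
```

```bash
python3 -c "
from station import bot
print(bot.job_done())"
```

```text
the job is handed in; nothing more can be done
None
```

I hung the carrier on the rail in line with the flag (within about 1 mm by the cameras) and square to it, seated the lid on the dish, and handed the job in at about 32 s; the carrier already hanging did not move, but I did not re-measure the other bystanders, and no verdict was returned.

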